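# Open the hot lamp's shutter over the heat shield with the hook rod

## Task

The lamp house is hot, so open its shutter with the hook rod: take the rod from its rest, reach over the heat shield, hook the shutter lever from behind and draw it gently towards you until you feel it come up firm against its open stop; hold it there a moment with about 13 N, never pull harder than 18 N, and do not push it back. Then hang the rod back in the rest's two notches with its hook pointing down. Keep the gripper off the lamp and the shield, do not shift the shield, and leave the specimen stage, the pen and the dish alone.

Things in the scene. Friction and masses are not known exactly. Their poses are not given: they have to be found in the camera images.
- lamp: White lamp house bolted to the bench, with a 110 (x) x 50 (y) mm aluminium shutter block beside it, top at z = 115 mm. Origin: at bench height under the block's centre and the middle of its lever slot; x points away from the robot along the slot, z up. Lamp house: x -75 to 75, y 27 to 159 mm, up to z = 166 mm. Beam tube on the other side to y = -78 mm, below z = 95 mm.
- shutter (a joint): Sliding shutter lever: how far it is drawn towards the robot along the lamp's -x, in m; 0 is shut (tab centre at lamp x = +22 mm). It starts within 10 mm of shut, slides at 3 to 4 N and stays where it is left. The hard open stop is a limit screw hidden inside the block, set anywhere from 0.028 to 0.044: it cannot be seen, only felt, and yields less than 0.5 mm.
- lever_top (a point): Centre of the top edge of the shutter lever's steel tab: 6 mm thick along the lamp's x, 22 mm wide along y, standing 30 mm out of the block's top (so its top is 145 mm above the bench). It moves with the lever.
- shield: Heat shield: upright dark sheet 220 wide (y), 175 high, 4 mm thick, standing loose (1.4 kg) about 100 mm on the robot's side of the lamp's origin, square to the lamp's x within 2 degrees. Origin: bench height, middle of the sheet. Its 4 mm thick foot runs from 62 mm on the robot's side of the sheet to 18 mm behind it.
- rod: Hook rod, 0.2 kg: black grip 100 long (x), 16 wide (y), 22 mm high (z), on a round steel rod of 8 mm diameter. Origin: centre of the grip, on the rod's axis; x runs along the rod to the hook, z is up as it hangs in the rest. The rod runs from x = -89 to 165 mm, where it bends straight down (-z) into a leg of 8 mm diameter with its axis at x = 165 mm.
- rod_tip (a point): Round end of the rod's bent leg: at (165, 0, -85) mm in the rod's frame.
- rest: Fixed rod rest: grey base plate 200 x 70 x 10 mm and two V-notched forks, 8 mm thick, at x = -70 and +77 mm (notches 90 degrees, prong tips 21 mm either side, 138 mm high). Origin: bench height under the middle; x runs along the hung rod to its hook. A rod hung in the notches has its axis 125 mm above the bench; its grip fits between the forks with 16 to 23 mm of end play.
- stage: Bystander: specimen stage, steel disc 80 mm across with a grey post and a pale block on top, 79 mm high, loose; origin at the centre of its underside.
- pen: Bystander: orange pen 138 mm long lying on the bench; origin at its underside near the middle.
- dish: Bystander: shallow glass dish 90 mm across, 16 mm high; origin at the centre of its underside.
Mind the look-alikes: they are no part of the job. Of the things that look like the rest, take the one that is farthest to the robot's left at the start.

How it is judged:
By the outcome, as a careful person would: the job done as asked, in the order asked, and still so for the second after the job is handed in, with the robot touching nothing.
It also fails if it takes over 61 s, if anything falls off the work surface, if the arm or the gripper's body presses on something with over 40 N, if the wrist force passes 120 N, or if a joint passes its speed limit or range.

## Robot

A 7-joint arm with a two-finger parallel gripper is mounted at the origin on the work surface. World frame = base frame: x ahead of the robot, y to its left, z up, the work surface at z = 0. Lengths are in m, angles in rad, forces in N, time in s.
With the tool pointing down it reaches from about 0.425 to 0.925 m from the base axis. Payload 6.8 kg.
Tool frame: the origin (TCP) lies midway between the tips of the shut fingers; the grasp point (between the pads) lies 19 mm behind it; z points along the fingers, y is the direction in which the jaws open and shut (so a half turn about z gives the same grasp; the last joint's range is limited). The gripper opens to 85 mm and grips with 20 to 120 N. Pads are 22 mm wide; open, the fingers measure 114 mm over their backs; the gripper's body (76 mm by 85 mm) begins 54 mm behind the grasp point. The pads swing forward as they close: fully open they stand 13 mm farther back than shut.
Start: joints at [1.078, 0.477, 0.022, 1.555, -0.011, 1.109, -0.083], TCP at [0.253, -0.626, 0.231] pointing down, gripper open.
Joint ranges: [-2.96, 2.96], [-0.34, 2.1], [-1.41, 1.46], [0.24, 2.44], [-1.37, 4.51], [0.17, 1.92], [-2.96, 2.96]. Speed limits (rad/s): [2.39, 2.39, 3.14, 3.14, 3.14, 3.14, 3.14].

## Interface

Orientations are given as a rotation vector (axis times angle).
In Python, from bench import r, imaging gives the robot as it stands.
- The arm moves only by the tool jog_arm, never from a script. Its argument "rows" is a list of rows, each an object with "delta_rot": the turn, a rotation vector about the tool's x, y, z in degrees, a list of three; "xyz": the shift along the tool's x, y, z in cm, a list of three; "fingers": the closure, from 0 (fully open) to 1 (shut). A call has exactly 5 rows; each row is the pose to reach, as a shift and turn from the pose measured when the call began, along the tool's axes at that moment; what a row does not reach only later rows make up. A row lasts 1/12 s, in which the tool goes at most 41.7 mm and 7.16 degrees, less where a joint would pass 70% of its speed; a pose out of reach is approached as far as the arm can. A call with a gripper value outside its range is refused whole. The fingers move at their own pace and stop on an object; "grip_force" is the grip in N (left out, the last holds). Time passes only in rows, so rows that repeat a pose let the fingers close, or fill a call up. It gives the time, the measured TCP pose, the force and the opening at its end, in the units of the state.
- r.get_obs(): the state, without advancing time (a new reading comes with each control period).
- imaging.grab_frame(name): name is "side" or "top"; returns the picture (480x640x3 uint8, blue, green, red); there is no depth.
- imaging.camera_info(name): a dict with "camera_matrix" (3x3 intrinsics, pixels), "k1" (the pictures are not rectified: a ray, as slopes to the right and down, at radius r is drawn at 1 + k1 r^2 times it, then the intrinsics apply), "xyz" and "attitude" of the camera in the world. Camera axes: x right, y down, z forward; pixel columns grow to the right and rows downward; lengths in m; the calibration is good to about 2 mm. A picture is of the moment at which its call begins. camera_info takes no time and is no camera call.
- r.hand_in(): hands the job in, once; it reports no verdict.
Trained networks look in the newest picture that a camera, given by its name, has taken for a name from the list of things; names that differ only in an ending like _2 or _b are one class to them, and where a whole thing is asked for, a point or a joint stands for the part that bears it (a point fixed in the world has none). Each returns a list of dicts, best first, with "conf" (0 to 1); they miss things now and then, are a little off and sometimes report something else, mostly with a low value. They report only what shows in the picture. A call takes as long as a camera call. They do not tell look-alikes from the thing itself.
- imaging.find_in(camera, query): "position" ([column, row] in pixels, amid what is visible of it).
- imaging.cut_out(camera, query): "region" (480x640 bool, what is visible of it) and "position" ([column, row] in pixels, amid what is visible of it).
- imaging.tip_of(camera, query): "position" ([column, row] in pixels: a listed point, or the origin of a listed thing).
The state is a dict: "clock": time; "joints": joint angles; "qvel": joint speeds; "tau": joint torques, N m; "tcp_pos": TCP position; "orientation": TCP orientation; "contact_force": force on the tool from outside, world axes, zero at the start; "moment": the same for the moment, N m; "grip_width": finger opening in m.
Only numpy, scipy, OpenCV 4.12 (cv2) and the standard library are available. Lean on these libraries where they do the work, as an engineer would, in place of code of your own. Each camera call takes 0.05 s, during which the arm holds its last target.

## Working session

There is one attempt and no reset: what is moved stays moved. The work goes in short steps, Python scripts to look and compute and a tool call to move; the robot and the scene stay as the last step left them, time stands still between calls to the robot, and variables do not carry over. Pictures are saved under pics/ and viewed, and the job is handed in when it is done.

Besides the shell and the picture viewer there is one more tool, called in YAML: its name, and indented under it one key for each argument. jog_arm: Moves the arm, as the interface text tells. Its arguments: {"type":"object","properties":{"rows":{"type":"array","items":{"type":"object","properties":{"delta_rot":{"type":"array","items":{"type":"number"}},"xyz":{"type":"array","items":{"type":"number"}},"fingers":{"type":"number"}}}},"grip_force":{"type":"number"}},"required":["rows"]}

```bash
ls; mkdir -p pics; python3 - <<'E'
from bench import r, imaging
import cv2
for n in("side","top"):
    im=imaging.grab_frame(n); cv2.imwrite(f"pics/{n}0.png",im)
    c=imaging.camera_info(n); print(n,c)
    for q in ["lamp","lever_top","shield","rod","rod_tip","rest","stage","pen","dish"]:
        print(q,[( [round(float(v)) for v in d["position"]],round(d["conf"],2)) for d in imaging.tip_of(n,q)])
print(r.get_obs())
E
```

```text
pics
side {'camera_matrix': array([[548.03310983,   0.        , 313.10379135],
       [  0.        , 548.03310983, 249.70715002],
       [  0.        ,   0.        ,   1.        ]]), 'k1': -0.10429118660630562, 'xyz': array([-0.12955548,  0.62792396,  0.84835865]), 'attitude': array([-0.96169177,  2.38665569, -1.11289738])}
lamp [([311, 181], 0.42)]
lever_top [([306, 180], 0.49)]
shield [([328, 260], 0.85)]
rod [([215, 330], 0.81)]
rod_tip [([145, 343], 0.77)]
rest [([342, 347], 0.95), ([223, 375], 0.83), ([448, 290], 0.8), ([188, 272], 0.76)]
stage []
pen [([390, 200], 0.53)]
dish [([393, 202], 0.65), ([406, 234], 0.62)]
top {'camera_matrix': array([[590.82170145,   0.        , 319.40374593],
       [  0.        , 590.82170145, 241.0348832 ],
       [  0.        ,   0.        ,   1.        ]]), 'k1': -0.06819931488247875, 'xyz': array([ 0.27215086, -0.0416684 ,  1.20930717]), 'attitude': array([-2.21418548,  2.00170982, -0.20518556])}
lamp [([384, 193], 0.97)]
lever_top []
shield []
rod [([152, 247], 0.57)]
rod_tip [([142, 179], 0.88)]
rest [([241, 132], 0.82), ([399, 366], 0.74), ([263, 320], 0.72), ([165, 255], 0.69)]
stage [([458, 192], 0.63), ([140, 180], 0.24)]
pen [([502, 224], 0.59)]
dish [([458, 278], 0.93)]
{'clock': 1.0, 'joints': array([ 1.07788795,  0.47699067,  0.02241612,  1.55539917, -0.01148673,
        1.10930155, -0.08304381]), 'qvel': array([ 0.00027626, -0.00094261, -0.00094116, -0.0010275 , -0.00083134,
       -0.00044752,  0.00180343]), 'tau': array([ 2.54582096e-05, -5.96324086e+01,  1.60580926e+00, -2.81546599e+01,
        1.23382959e-02,  1.42027126e-03, -2.66711129e-05]), 'tcp_pos': array([ 0.2533826 , -0.62565661,  0.23131484]), 'orientation': array([3.08358403e+00, 6.00768370e-01, 4.46686723e-06]), 'contact_force': array([ 0.10015904, -0.53161863,  0.27874629]), 'moment': array([ 0.04803127, -0.02875212,  0.00533922]), 'grip_width': 0.08518961557118628}
```

View pics/side0.png

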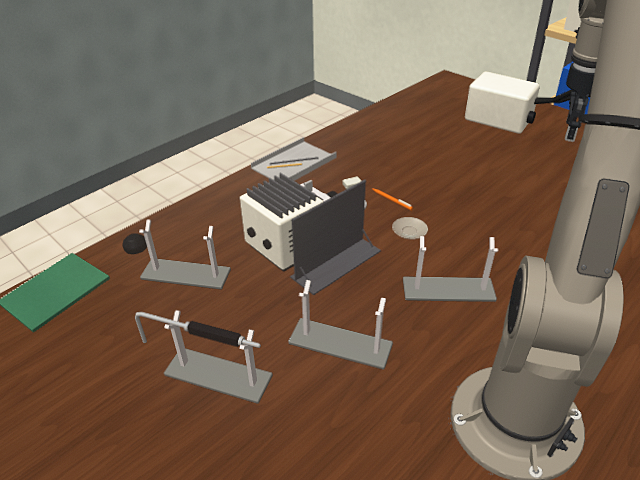

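View pics/top0.png

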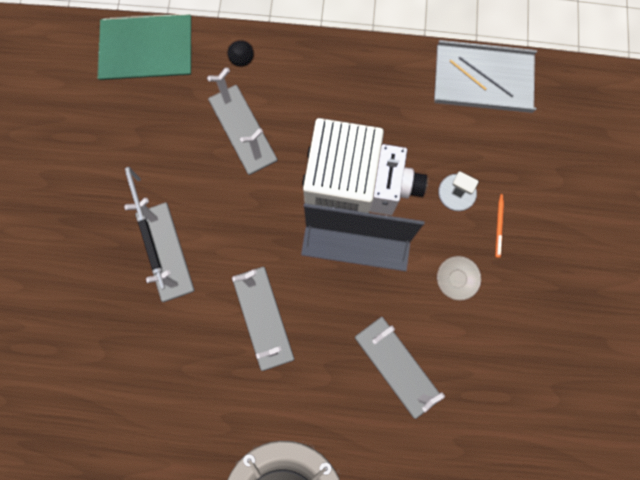

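```bash
cat > h.py <<'E'
import numpy as np, cv2
from scipy.spatial.transform import Rotation as R
from bench import r, imaging
C={n:imaging.camera_info(n) for n in("side","top")}
def ray(n,p):
    c=C[n];K=c["camera_matrix"];d=np.array([(p[0]-K[0,2])/K[0,0],(p[1]-K[1,2])/K[1,1]])
    u=d.copy()
    for _ in range(20): u=d/(1+c["k1"]*(u@u))
    v=R.from_rotvec(c["attitude"]).apply([u[0],u[1],1]); return c["xyz"],v
def atz(n,p,z):
    o,v=ray(n,p); return o+v*(z-o[2])/v[2]
def proj(n,X):
    c=C[n];K=c["camera_matrix"];v=R.from_rotvec(c["attitude"]).inv().apply(np.atleast_2d(X)-c["xyz"])
    u=v[:,:2]/v[:,2:]; u=u*(1+c["k1"]*(u**2).sum(1,keepdims=True)); return u*[K[0,0],K[1,1]]+K[:2,2]
def tri(ps,pt):
    A=np.zeros((3,3));b=np.zeros(3);L=[]
    for n,p in(("side",ps),("top",pt)):
        o,v=ray(n,p);v=v/np.linalg.norm(v);P=np.eye(3)-np.outer(v,v);A+=P;b+=P@o;L.append((o,P))
    X=np.linalg.solve(A,b);return X,[np.linalg.norm(P@(X-o))for o,P in L]
def crop(src,x0,y0,w,h,s,out):
    im=cv2.imread(src)if isinstance(src,str)else src
    c=cv2.resize(im[y0:y0+h,x0:x0+w],None,fx=s,fy=s,interpolation=cv2.INTER_CUBIC)
    cv2.imwrite(out,c)
E
python3 - <<'E'
from h import *
np.set_printoptions(precision=4,suppress=True)
crop("pics/top0.png",100,150,130,160,4,"pics/c_rod_top.png")
crop("pics/side0.png",120,290,170,120,4,"pics/c_rod_side.png")
crop("pics/top0.png",290,110,150,150,4,"pics/c_lamp_top.png")
crop("pics/side0.png",230,160,170,140,4,"pics/c_lamp_side.png")
for p in [(241,132),(399,366),(263,320),(165,255)]: print(p,atz("top",p,0))
E
```

```text
(241, 132) [0.7442 0.1763 0.    ]
(399, 366) [ 0.2808 -0.2031  0.    ]
(263, 320) [0.345  0.0797 0.    ]
(165, 255) [0.4579 0.2998 0.    ]
```

View pics/c_rod_top.png

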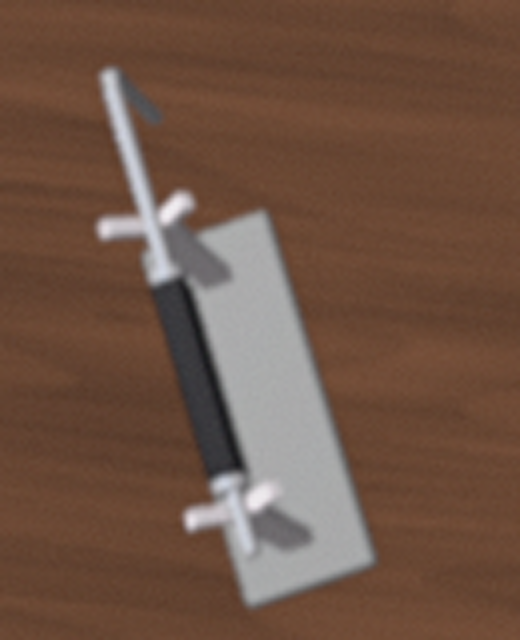

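View pics/c_rod_side.png

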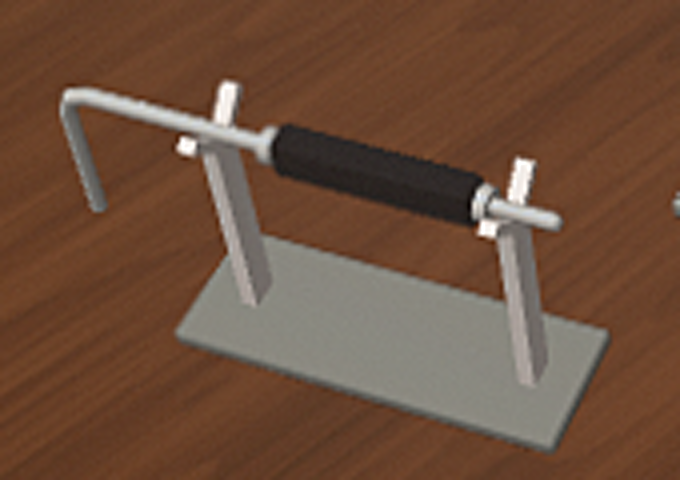

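View pics/c_lamp_top.png

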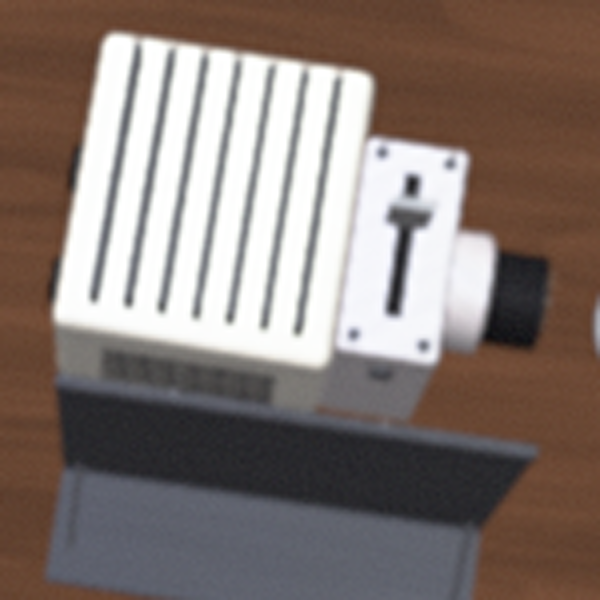

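View pics/c_lamp_side.png

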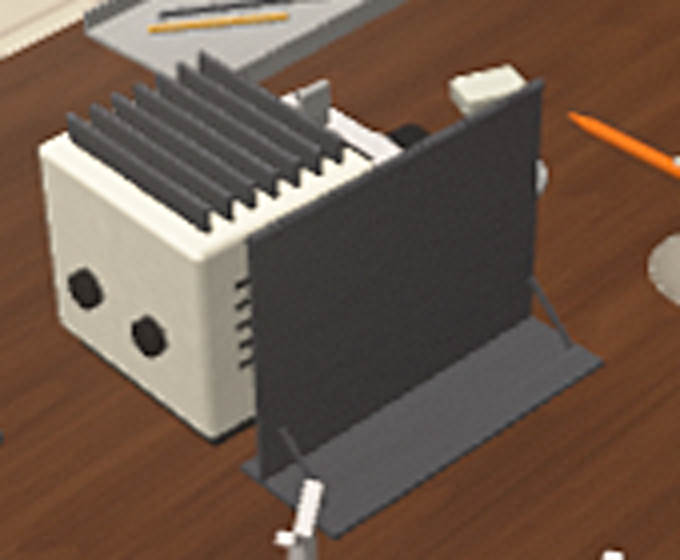

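```bash
cat > fit.py <<'E'
from h import *
from scipy.optimize import least_squares
np.set_printoptions(precision=4,suppress=True)
def cp(c,x0,y0,s=4): return ((c[0]+.5)/s-.5+x0,(c[1]+.5)/s-.5+y0)
def fit(obs,x0):
    # obs: (cam, pix, local xyz); pose x,y,yaw
    def f(q):
        Rz=R.from_euler('z',q[2]).as_matrix();e=[]
        for n,p,X in obs: e.append(proj(n,Rz@np.array(X)+[q[0],q[1],0])[0]-p)
        return np.ravel(e)
    s=least_squares(f,x0,loss='soft_l1'); return s.x,f(s.x).reshape(-1,2)
E
python3 - <<'E'
from fit import *
L=lambda c:cp(c,290,110); LS=lambda c:cp(c,230,160)
lamp=[("top",L((104,33)),(.075,.159,.166)),("top",L((376,73)),(.075,.027,.166)),("top",L((330,370)),(-.075,.027,.166)),("top",L((54,324)),(-.075,.159,.166)),
("top",L((469,151)),(.055,-.025,.115)),("top",L((438,365)),(-.055,-.025,.115)),("top",L((371,137)),(.055,.025,.115))]
q,e=fit(lamp,[.65,-.1,0]);print("lamp",q,np.degrees(q[2]));print(e.round(1))
sh=[("top",L((56,380)),(0,.11,.175)),("top",L((539,449)),(0,-.11,.175)),("side",LS((248,238)),(0,.11,.175)),("side",LS((543,80)),(0,-.11,.175))]
q,e=fit(sh,[.55,-.05,0]);print("shield",q,np.degrees(q[2]));print(e.round(1))
T=lambda c:cp(c,100,150);S=lambda c:cp(c,120,290)
rod=[("top",T((108,71)),(.167,0,.127)),("top",T((254,555)),(-.089,0,.125)),("side",S((66,93)),(.167,0,.127)),("side",S((558,222)),(-.089,0,.125)),("side",S((98,208)),(.165,0,.041))]
q,e=fit(rod,[.46,.32,.2]);print("rod",q,np.degrees(q[2]));print(e.round(1))
rest=[("top",T((265,209)),(.1,-.035,.01)),("top",T((376,563)),(-.1,-.035,.01)),("top",T((249,607)),(-.1,.035,.01)),
("side",S((610,335)),(-.1,-.035,.01)),("side",S((553,440)),(-.1,.035,.01)),("side",S((178,332)),(.1,.035,.01))]
q,e=fit(rest,[.46,.32,.2]);print("rest",q,np.degrees(q[2]));print(e.round(1))
E
```

```text
lamp [ 0.6437 -0.1439 -0.048 ] -2.7495598607070653
[[-0.6 -2.4]
 [ 0.6 -2.6]
 [ 1.9 -1. ]
 [-0.3  0.2]
 [-0.4  1.3]
 [ 0.7  1.4]
 [-1.2  1.2]]
shield [ 0.5434 -0.0963 -0.0509] -2.9140918183211637
[[ 0.1 -0.4]
 [-0.1  0.2]
 [ 0.5  0.3]
 [-0.4 -0. ]]
rod [0.4562 0.2963 0.4428] 25.37164552014756
[[-0.8 -3. ]
 [ 0.1  0.2]
 [-1.9 -1.8]
 [ 1.7  0.7]
 [ 1.1  0.3]]
rest [0.4656 0.3012 0.4398] 25.20048324593195
[[ 0.4 -0.8]
 [ 0.1 -0.2]
 [-0.7  0.1]
 [ 1.  -1.1]
 [ 0.6  1.9]
 [-1.   0.1]]
```

```bash
python3 - <<'E'
from fit import *
L=lambda c:cp(c,290,110); LS=lambda c:cp(c,230,160)
lamp=[
("top",L((469,151)),(.055,-.025,.115)),("top",L((438,365)),(-.055,-.025,.115)),("top",L((371,137)),(.055,.025,.115))]
q,e=fit(lamp,[.65,-.1,0]);print("lamp",q,np.degrees(q[2]));print(e.round(1))
T=lambda c:cp(c,100,150);S=lambda c:cp(c,120,290)
print("tri bend",tri(S((66,93)),T((108,71))),"tail",tri(S((560,222)),T((254,555))))
print("grip front",tri(S((270,143)),T((163,275))),"back",tri(S((482,202)),T((226,483))))
print("tip side z=.04",atz("side",S((98,208)),.04))
im=cv2.imread("pics/top0.png");crop(im,370,140,50,60,12,"pics/c_lev.png")
E
```

```text
lamp [ 0.6467 -0.144  -0.0705] -4.037346004861033
[[ 0.3  0.3]
 [ 0.1  0.1]
 [-0.4 -0.4]]
tri bend (array([0.6024, 0.3667, 0.1244]), [np.float64(0.0005523830468005605), np.float64(0.0005523830468005138)]) tail (array([0.3768, 0.2588, 0.1262]), [np.float64(0.000943570157704741), np.float64(0.0009435701577047575)])
grip front (array([0.5029, 0.3209, 0.13  ]), [np.float64(0.00020618273699669657), np.float64(0.00020618273699679005)]) back (array([0.4082, 0.2761, 0.1286]), [np.float64(0.000690180649532093), np.float64(0.0006901806495321261)])
tip side z=.04 [0.6085 0.3677 0.04  ]
```

View pics/c_lev.png

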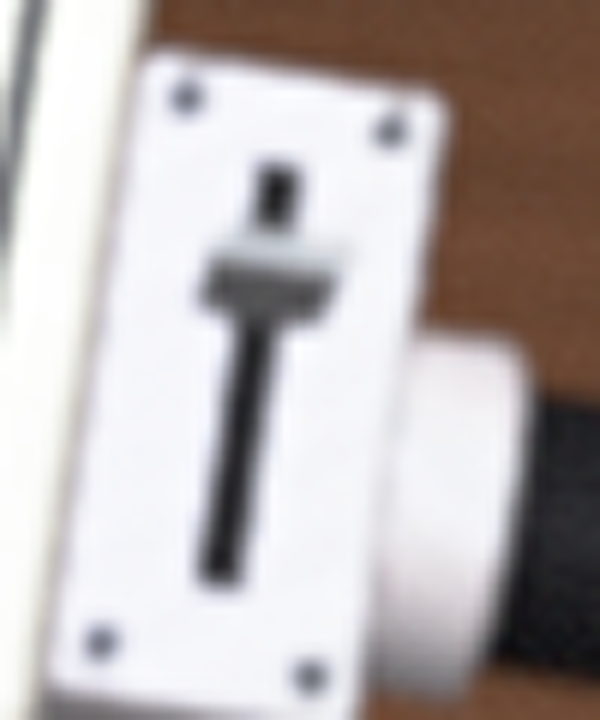

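```bash
python3 - <<'E'
from fit import *
T=lambda c:cp(c,370,140,12)
W=[atz("top",T(c),.115) for c in [(187,98),(390,132),(101,643),(311,678)]]
m=sum(W)/4;d=(W[0]+W[1]-W[2]-W[3])/2;e=(W[0]+W[2]-W[1]-W[3])/2
print(m,np.linalg.norm(d),np.degrees(np.arctan2(d[1],d[0])),np.linalg.norm(e),np.degrees(np.arctan2(e[1],e[0]))-90)
a,b=atz("top",T((280,165)),.115),atz("top",T((222,588)),.115);d=a-b;print("slot",(a+b)/2,np.linalg.norm(d),np.degrees(np.arctan2(d[1],d[0])))
for c in [(277,250)]: print("lever",atz("top",T(c),.145))
print("lever base front",atz("top",T((263,316)),.115))
print("block corners",[atz("top",T(c),.115) for c in [(143,50),(452,93)]])
for n in ("lamp_t",):
  pass
# rod from tri points: dir
t,b=np.array([.3768,.2588]),np.array([.6024,.3667]);print(np.linalg.norm(b-t),np.degrees(np.arctan2(*(b-t)[::-1])), t+(b-t)*89/258)
E
```

```text
[ 0.6471 -0.1433  0.115 ] 0.09391601062416291 -3.9162335479674653 0.03383335550539714 -4.0592463456943335
slot [ 0.6489 -0.1437  0.115 ] 0.07271686627590943 -3.168477607314476
lever [ 0.6597 -0.1434  0.145 ]
lever base front [ 0.6591 -0.1449  0.115 ]
block corners [array([ 0.7027, -0.1219,  0.115 ]), array([ 0.7005, -0.1728,  0.115 ])]
0.25007552859086396 25.560863830473195 [0.4546 0.296 ]
```

```bash
cat > go.py <<'E'
from fit import *
def rel(pos,yaw_deg,obs=None):
    o=obs or r.get_obs();Rc=R.from_rotvec(o["orientation"])
    Rt=R.from_euler('z',yaw_deg,degrees=True)*R.from_euler('x',180,degrees=True)
    d=Rc.inv().apply(np.array(pos)-o["tcp_pos"])*100
    w=(Rc.inv()*Rt).as_rotvec(degrees=True)
    return d.round(2).tolist(),w.round(1).tolist()
E
python3 - <<'E'
from go import *
print(rel((.48,-.38,.38),10)); print(rel((.58,-.1,.40),10))
E
```

```text
([30.23, -14.26, -14.87], [0.0, -0.0, 12.0])
([50.01, -36.46, -16.87], [0.0, -0.0, 12.0])
```

jog_arm:
  rows:
    - {"xyz": [4, -1, -3], "delta_rot": [0, 0, 0], "fingers": 0}
    - {"xyz": [8, -3, -6], "delta_rot": [0, 0, 0], "fingers": 0}
    - {"xyz": [11, -5, -8], "delta_rot": [0, 0, 0], "fingers": 0}
    - {"xyz": [14, -7, -10], "delta_rot": [0, 0, 0], "fingers": 0}
    - {"xyz": [17, -9, -12], "delta_rot": [0, 0, 0], "fingers": 0}

```text
clock: 1.42
tcp_pos: [0.3682, -0.4913, 0.3428]
orientation: [3.083, 0.6, 0.0]
contact_force: [0.3, -0.4, -0.3]
grip_width: 0.0854
```

```bash
python3 - <<'E'
from go import *
print(r.get_obs()["joints"]);print(rel((.50,-.25,.39),15)); print(rel((.58,-.0,.40),20));print(rel((.56,.1,.40),25))
E
```

```text
[ 0.85    0.2968 -0.0308  1.5641  0.0095  1.2803 -0.3684]
([21.27, -17.42, -4.73], [0.0, -0.0, 7.0])
([38.07, -37.59, -5.73], [0.0, -0.0, 2.0])
([39.97, -47.61, -5.74], [0.0, -0.0, -3.0])
```

jog_arm:
  rows:
    - {"xyz": [3, -3, -2], "delta_rot": [0, 0, 0], "fingers": 0}
    - {"xyz": [6, -6, -4], "delta_rot": [0, 0, 0], "fingers": 0}
    - {"xyz": [10, -9, -5], "delta_rot": [0, 0, 0], "fingers": 0}
    - {"xyz": [13, -12, -6], "delta_rot": [0, 0, 0], "fingers": 0}
    - {"xyz": [16, -15, -6], "delta_rot": [0, 0, 0], "fingers": 0}

```text
clock: 1.83
tcp_pos: [0.4518, -0.3123, 0.4028]
orientation: [3.081, 0.599, 0.004]
contact_force: [1.2, 0.0, 0.5]
grip_width: 0.085
```

jog_arm:
  rows:
    - {"xyz": [2.5, -3, 0], "delta_rot": [0, 0, 0], "fingers": 0}
    - {"xyz": [5, -6, 0], "delta_rot": [0, 0, 0], "fingers": 0}
    - {"xyz": [7, -9, 0], "delta_rot": [0, 0, 0], "fingers": 0}
    - {"xyz": [9, -12, 0], "delta_rot": [0, 0, 0], "fingers": 0}
    - {"xyz": [11, -16, 0], "delta_rot": [0, 0, 0], "fingers": 0}

```text
clock: 2.25
tcp_pos: [0.4938, -0.125, 0.4026]
orientation: [3.081, 0.597, 0.005]
contact_force: [0.6, -0.8, -0.7]
grip_width: 0.0852
```

```bash
python3 - <<'E'
from go import *
o=r.get_obs();print(o["joints"],o["tcp_pos"]);print(rel((.52,.15,.35),25)); print(rel((.457,.2975,.25),25.3))
E
```

```text
[ 0.3985  0.0947 -0.2977  1.6849  0.0309  1.3624 -1.0923] [ 0.4938 -0.125   0.4026]
([12.68, -24.55, 5.19], [0.2, -0.1, -3.1])
([12.33, -40.63, 15.12], [0.2, -0.1, -3.4])
```

jog_arm:
  rows:
    - {"xyz": [2.5, -3, 0], "delta_rot": [0, 0, -1], "fingers": 0}
    - {"xyz": [5, -6.5, 0], "delta_rot": [0, 0, -2], "fingers": 0}
    - {"xyz": [8, -10, 0], "delta_rot": [0, 0, -3], "fingers": 0}
    - {"xyz": [10, -13.5, 0], "delta_rot": [0, 0, -3.4], "fingers": 0}
    - {"xyz": [12, -17, 0], "delta_rot": [0, 0, -3.4], "fingers": 0}

```text
clock: 2.67
tcp_pos: [0.5415, 0.0763, 0.4024]
orientation: [3.062, 0.688, 0.005]
contact_force: [1.4, -0.3, 0.4]
grip_width: 0.0857
```

jog_arm:
  rows:
    - {"xyz": [0, -3.5, 1], "delta_rot": [0, 0, 0], "fingers": 0}
    - {"xyz": [0, -7, 3], "delta_rot": [0, 0, 0], "fingers": 0}
    - {"xyz": [0, -10.5, 5], "delta_rot": [0, 0, 0], "fingers": 0}
    - {"xyz": [0, -14, 7], "delta_rot": [0, 0, 0], "fingers": 0}
    - {"xyz": [0, -17, 9], "delta_rot": [0, 0, 0], "fingers": 0}

```text
clock: 3.08
tcp_pos: [0.4677, 0.2319, 0.3111]
orientation: [3.062, 0.69, 0.007]
contact_force: [1.3, -0.5, -0.1]
grip_width: 0.085
```

```bash
python3 - <<'E'
from go import *
o=r.get_obs();print(o["joints"],o["tcp_pos"]); print(rel((.457,.2975,.18),25.3)); print(rel((.457,.2975,.106),25.3))
E
```

```text
[-0.0775  0.2    -0.5801  1.788   0.1229  1.1856 -1.8221] [0.4677 0.2319 0.3111]
([1.8, -6.44, 13.09], [0.2, -0.2, 0.1])
([1.77, -6.47, 20.49], [0.2, -0.2, 0.1])
```

jog_arm:
  rows:
    - {"xyz": [0.6, -2.5, 2], "delta_rot": [0, 0, 0], "fingers": 0}
    - {"xyz": [1.2, -5, 4.5], "delta_rot": [0.1, -0.1, 0], "fingers": 0}
    - {"xyz": [1.8, -6.4, 7.5], "delta_rot": [0.2, -0.2, 0.1], "fingers": 0}
    - {"xyz": [1.8, -6.4, 10], "delta_rot": [0.2, -0.2, 0.1], "fingers": 0}
    - {"xyz": [1.8, -6.4, 10], "delta_rot": [0.2, -0.2, 0.1], "fingers": 0}

```text
clock: 3.5
tcp_pos: [0.4542, 0.2962, 0.2062]
orientation: [3.062, 0.69, -0.012]
contact_force: [-0.3, -1.7, -0.0]
grip_width: 0.0851
```

```bash
python3 - <<'E'
from go import *
o=r.get_obs();print(o["joints"],o["tcp_pos"]); print(rel((.457,.2975,.106),25.3))
a=imaging.grab_frame("top");b=imaging.grab_frame("side")
cv2.imwrite("pics/t1.png",a);cv2.imwrite("pics/s1.png",b)
A=cv2.resize(a[150:310,90:250],None,fx=2.4,fy=2.4,interpolation=2);B=cv2.resize(b[230:420,110:300],(384,384),interpolation=2)
cv2.imwrite("pics/ab1.png",np.hstack([A,B]))
E
```

```text
[-0.2111  0.3503 -0.5914  1.8629  0.227   1.0045 -2.026 ] [0.4542 0.2962 0.2062]
([0.39, -0.02, 10.02], [0.1, 0.5, 0.1])
```

View pics/ab1.png

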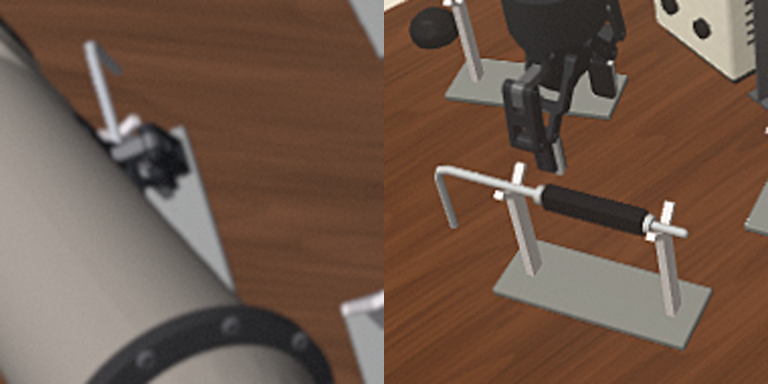

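jog_arm:
  rows:
    - {"xyz": [0.3, 0, 3], "delta_rot": [0, 0.3, 0], "fingers": 0}
    - {"xyz": [0.4, 0, 6], "delta_rot": [0, 0.5, 0], "fingers": 0}
    - {"xyz": [0.4, 0, 8.5], "delta_rot": [0, 0.5, 0], "fingers": 0}
    - {"xyz": [0.4, 0, 10], "delta_rot": [0, 0.5, 0], "fingers": 0}
    - {"xyz": [0.4, 0, 10], "delta_rot": [0, 0.5, 0], "fingers": 0}

```text
clock: 4.02
tcp_pos: [0.4606, 0.2967, 0.11]
orientation: [3.065, 0.684, 0.008]
contact_force: [0.0, -0.6, 0.7]
grip_width: 0.0855
```

```bash
python3 - <<'E'
from go import *
print(rel((.457,.2975,.106),25.3))
b=imaging.grab_frame("side")
cv2.imwrite("pics/s2.png",cv2.resize(b[260:420,100:300],None,fx=4,fy=3.7,interpolation=2))
E
```

```text
([-0.29, -0.22, 0.4], [0.1, -0.3, -0.1])
```

View pics/s2.png

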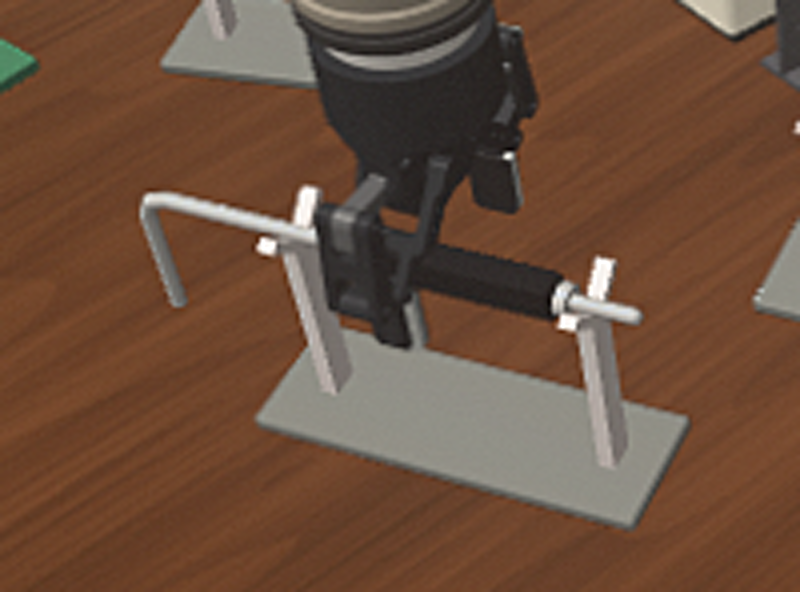

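jog_arm:
  rows:
    - {"xyz": [-0.2, -0.1, 0.3], "delta_rot": [0, -0.3, 0], "fingers": 0.3}
    - {"xyz": [-0.2, -0.1, 0.3], "delta_rot": [0, -0.3, 0], "fingers": 0.6}
    - {"xyz": [-0.2, -0.1, 0.3], "delta_rot": [0, -0.3, 0], "fingers": 0.8}
    - {"xyz": [-0.2, -0.1, 0.3], "delta_rot": [0, -0.3, 0], "fingers": 0.9}
    - {"xyz": [-0.2, -0.1, 0.3], "delta_rot": [0, -0.3, 0], "fingers": 1}
  grip_force: 30

```text
clock: 4.48
tcp_pos: [0.4595, 0.2979, 0.1095]
orientation: [3.065, 0.685, 0.006]
contact_force: [-0.4, -0.1, -0.1]
grip_width: 0.0256
```

jog_arm:
  rows:
    - {"xyz": [0, 0, 0], "delta_rot": [0, 0, 0], "fingers": 1}
    - {"xyz": [0, 0, 0], "delta_rot": [0, 0, 0], "fingers": 1}
    - {"xyz": [0, 0, 0], "delta_rot": [0, 0, 0], "fingers": 1}
    - {"xyz": [0, 0, 0], "delta_rot": [0, 0, 0], "fingers": 1}
    - {"xyz": [0, 0, 0], "delta_rot": [0, 0, 0], "fingers": 1}

```text
clock: 4.9
tcp_pos: [0.4597, 0.2978, 0.1097]
orientation: [3.065, 0.684, 0.006]
contact_force: [-0.7, -2.9, 4.6]
grip_width: 0.0156
```

jog_arm:
  rows:
    - {"xyz": [0, 0, 0], "delta_rot": [0, 0, 0], "fingers": 1}
    - {"xyz": [0, 0, 0], "delta_rot": [0, 0, 0], "fingers": 1}
    - {"xyz": [0, 0, -0.7], "delta_rot": [0, 0, 0], "fingers": 1}
    - {"xyz": [0, 0, -1.5], "delta_rot": [0, 0, 0], "fingers": 1}
    - {"xyz": [0, 0, -3], "delta_rot": [0, 0, 0], "fingers": 1}
  grip_force: 110

```text
clock: 5.32
tcp_pos: [0.4584, 0.2973, 0.139]
orientation: [3.065, 0.685, 0.001]
contact_force: [-0.2, 0.3, -1.8]
grip_width: 0.0142
```

jog_arm:
  rows:
    - {"xyz": [0, 0, -2], "delta_rot": [0, 0, 0], "fingers": 1}
    - {"xyz": [0, 0, -4], "delta_rot": [0, 0, 0], "fingers": 1}
    - {"xyz": [0, 0, -7], "delta_rot": [0, 0, 0], "fingers": 1}
    - {"xyz": [0, 0, -9], "delta_rot": [0, 0, 0], "fingers": 1}
    - {"xyz": [0, 0, -11], "delta_rot": [0, 0, 0], "fingers": 1}

```text
clock: 5.73
tcp_pos: [0.4579, 0.2978, 0.2509]
orientation: [3.065, 0.686, 0.002]
contact_force: [0.3, -0.9, -2.0]
grip_width: 0.0144
```

```bash
python3 - <<'E'
from go import *
o=r.get_obs();print(o["joints"],o["tcp_pos"],o["contact_force"],o["moment"],o["grip_width"])
b=imaging.grab_frame("side");a=imaging.grab_frame("top")
cv2.imwrite("pics/t3r.png",a);cv2.imwrite("pics/s3r.png",b)
A=cv2.resize(a[130:290,90:250],None,fx=2.4,fy=2.4,interpolation=2);B=cv2.resize(b[200:390,90:280],(384,384),interpolation=2)
cv2.imwrite("pics/ab3.png",np.hstack([A,B]))
E
```

```text
[-0.1937  0.3049 -0.6048  1.8111  0.1959  1.0843 -1.9996] [0.4579 0.2978 0.2509] [ 0.2967 -0.854  -2.0217] [-0.0568 -0.0058 -0.037 ] 0.014355350238370052
```

View pics/ab3.png

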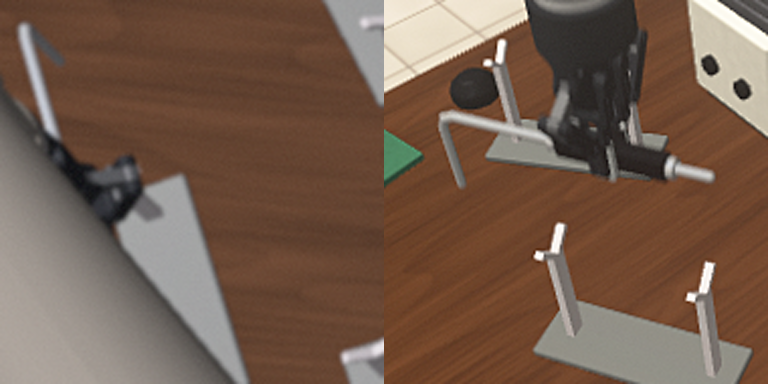

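```bash
python3 - <<'E'
from go import *
crop("pics/t3r.png",85,130,60,70,10,"pics/ct.png");crop("pics/s3r.png",100,240,60,70,10,"pics/cs.png")
A=cv2.imread("pics/ct.png");B=cv2.imread("pics/cs.png");cv2.imwrite("pics/cts.png",cv2.resize(np.hstack([A,B]),(800,467)))
cv2.imwrite("pics/cts.png",np.hstack([A[:,:400],B[:,:400]])[:600])
E
```

```text
(no output)
```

View pics/cts.png

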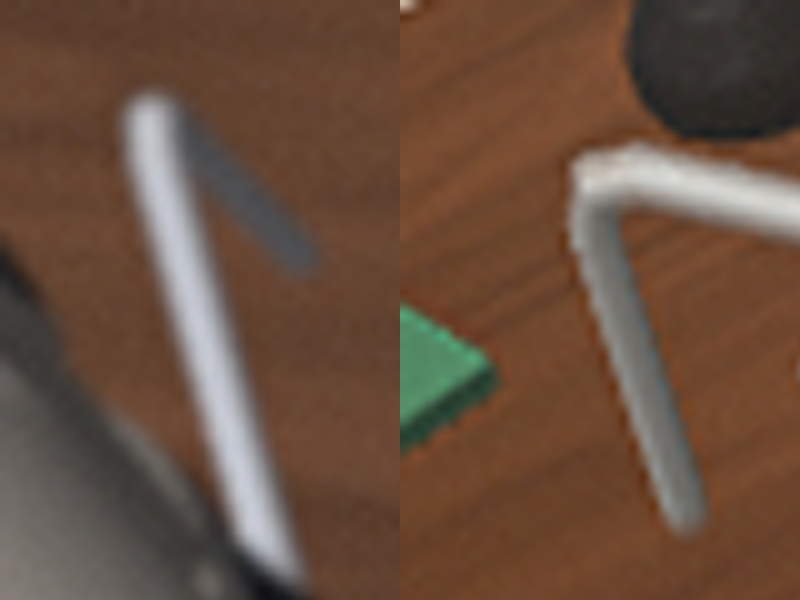

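```bash
python3 - <<'E'
from go import *
o=r.get_obs();Rc=R.from_rotvec(o["orientation"])
for nm,s,t in(("tip",(289,518),(304,256)),("bend",(203,180),(154,117))):
    X,e=tri(cp(s,100,240,10),cp(t,85,130,10));print(nm,X,np.array(e),"tool",Rc.inv().apply(X-o["tcp_pos"]))
print(o["orientation"],Rc.as_matrix())
E
```

```text
tip [0.6046 0.3693 0.1812] [0.0019 0.0019] tool [ 0.1607 -0.0017  0.0726]
bend [0.6006 0.3672 0.2618] [0.0022 0.0022] tool [ 0.1567 -0.0015 -0.008 ]
[-3.0648 -0.6851 -0.0105] [[ 0.9048  0.4258  0.0063]
 [ 0.4258 -0.9048  0.0025]
 [ 0.0067  0.0004 -1.    ]]
```

jog_arm:
  rows:
    - {"xyz": [0, 0, -3], "delta_rot": [0, 0, 0], "fingers": 1}
    - {"xyz": [0, 1, -6], "delta_rot": [0, 0, 1], "fingers": 1}
    - {"xyz": [0, 3, -8], "delta_rot": [0, 0, 3], "fingers": 1}
    - {"xyz": [0, 6, -9], "delta_rot": [0, 0, 5], "fingers": 1}
    - {"xyz": [0, 9, -9], "delta_rot": [0, 0, 8], "fingers": 1}

```text
clock: 6.25
tcp_pos: [0.4977, 0.2181, 0.3449]
orientation: [-3.103, -0.471, -0.016]
contact_force: [0.9, 0.4, -1.3]
grip_width: 0.0144
```

```bash
python3 - <<'E'
from go import *
print(rel((.517,-.136,.33),-3.9))
E
```

```text
([-8.68, 34.39, 1.35], [-0.2, -0.6, 21.2])
```

jog_arm:
  rows:
    - {"xyz": [-0.5, 3.5, 0], "delta_rot": [0, 0, 3], "fingers": 1}
    - {"xyz": [-1, 7, 0], "delta_rot": [0, 0, 6], "fingers": 1}
    - {"xyz": [-2, 10.5, 0], "delta_rot": [0, 0, 9], "fingers": 1}
    - {"xyz": [-3, 14, 0], "delta_rot": [0, 0, 12], "fingers": 1}
    - {"xyz": [-4, 17, 0], "delta_rot": [0, 0, 15], "fingers": 1}

```text
clock: 6.67
tcp_pos: [0.5093, 0.0413, 0.3429]
orientation: [-3.137, -0.056, -0.012]
contact_force: [0.3, -0.4, -1.8]
grip_width: 0.0141
```

```bash
python3 - <<'E'
from go import *
print(rel((.517,-.136,.33),-3.9))
E
```

```text
([0.13, 17.75, 1.23], [-0.2, -0.4, 5.9])
```

jog_arm:
  rows:
    - {"xyz": [0, 3.5, 0], "delta_rot": [-0.2, -0.4, 2], "fingers": 1}
    - {"xyz": [0, 7, 0], "delta_rot": [-0.2, -0.4, 4], "fingers": 1}
    - {"xyz": [0.1, 10.5, 0.4], "delta_rot": [-0.2, -0.4, 5.9], "fingers": 1}
    - {"xyz": [0.1, 14, 0.8], "delta_rot": [-0.2, -0.4, 5.9], "fingers": 1}
    - {"xyz": [0.1, 17, 1.2], "delta_rot": [-0.2, -0.4, 5.9], "fingers": 1}

```text
clock: 7.08
tcp_pos: [0.5155, -0.131, 0.3289]
orientation: [-3.139, 0.108, 0.002]
contact_force: [0.3, -0.0, -1.3]
grip_width: 0.0139
```

jog_arm:
  rows:
    - {"xyz": [0, 0.7, 0], "delta_rot": [0, 0, 0], "fingers": 1}
    - {"xyz": [0, 0.7, 0], "delta_rot": [0, 0, 0], "fingers": 1}
    - {"xyz": [0, 0.7, 0], "delta_rot": [0, 0, 0], "fingers": 1}
    - {"xyz": [0, 0.7, 0], "delta_rot": [0, 0, 0], "fingers": 1}
    - {"xyz": [0, 0.7, 0], "delta_rot": [0, 0, 0], "fingers": 1}

```text
clock: 7.5
tcp_pos: [0.5153, -0.1359, 0.329]
orientation: [-3.139, 0.103, 0.002]
contact_force: [0.3, 0.1, -2.3]
grip_width: 0.0142
```

```bash
python3 - <<'E'
from go import *
o=r.get_obs();print(rel((.517,-.136,.33),-3.9),o["joints"],o["tcp_pos"])
b=imaging.grab_frame("side");a=imaging.grab_frame("top")
cv2.imwrite("pics/t4r.png",a);cv2.imwrite("pics/s4r.png",b)
A=cv2.resize(a[110:270,290:450],None,fx=2.4,fy=2.4,interpolation=2);B=cv2.resize(b[100:290,230:420],(384,384),interpolation=2)
cv2.imwrite("pics/ab4.png",np.hstack([A,B]))
E
```

```text
([0.17, 0.0, -0.11], [-0.1, 0.1, 0.1]) [ 0.3689  0.1763 -0.2614  1.7531  0.0474  1.2195 -1.5413] [ 0.5153 -0.1359  0.329 ]
```

View pics/ab4.png

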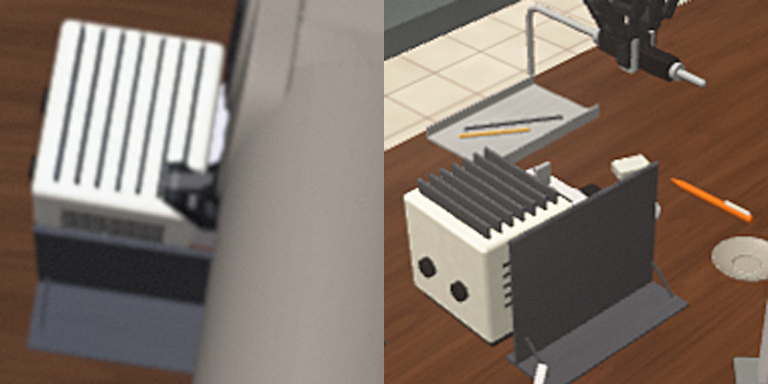

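```bash
python3 - <<'E'
from go import *
crop("pics/s4r.png",285,100,60,100,6,"pics/c4.png")
o=r.get_obs();Rc=R.from_rotvec(o["orientation"])
X=o["tcp_pos"]+Rc.apply([.161,-.0015,.072]);print(X,(proj("side",X)-[285,100]+.5)*6-.5)
for lx in(.010,.014,.018):
  P=np.array([.647,-.1435,.145])+R.from_euler('z',-3.9,degrees=True).apply([lx,0,0])
  print(lx,P,(proj("side",P)-[285,100]+.5)*6-.5)
E
```

```text
[ 0.676  -0.1456  0.257 ] [[106.6889 225.8445]]
0.01 [ 0.657  -0.1442  0.145 ] [[146.3478 496.1393]]
0.014 [ 0.661  -0.1445  0.145 ] [[139.6707 492.1669]]
0.018 [ 0.665  -0.1447  0.145 ] [[133.0179 488.2093]]
```

View pics/c4.png

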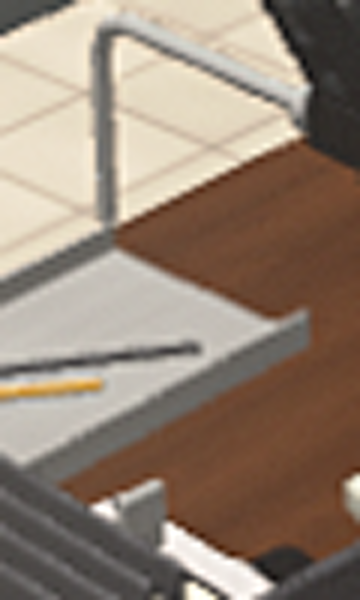

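jog_arm:
  rows:
    - {"xyz": [0.2, 0, 1.5], "delta_rot": [0, 0, 0], "fingers": 1}
    - {"xyz": [0.2, 0, 3.5], "delta_rot": [0, 0, 0], "fingers": 1}
    - {"xyz": [0.2, 0, 6], "delta_rot": [0, 0, 0], "fingers": 1}
    - {"xyz": [0.2, 0, 8], "delta_rot": [0, 0, 0], "fingers": 1}
    - {"xyz": [0.2, 0, 8.5], "delta_rot": [0, 0, 0], "fingers": 1}

```text
clock: 8.02
tcp_pos: [0.5153, -0.1355, 0.241]
orientation: [-3.138, 0.102, 0.009]
contact_force: [-0.4, 0.1, -1.9]
grip_width: 0.0142
```

```bash
python3 - <<'E'
from go import *
o=r.get_obs();print(rel((.517,-.136,.197),-3.9))
b=imaging.grab_frame("side")
cv2.imwrite("pics/s5r.png",b);crop(b,265,130,130,90,6,"pics/c5.png")
E
```

```text
([0.2, 0.05, 4.4], [-0.1, 0.3, 0.2])
```

View pics/c5.png

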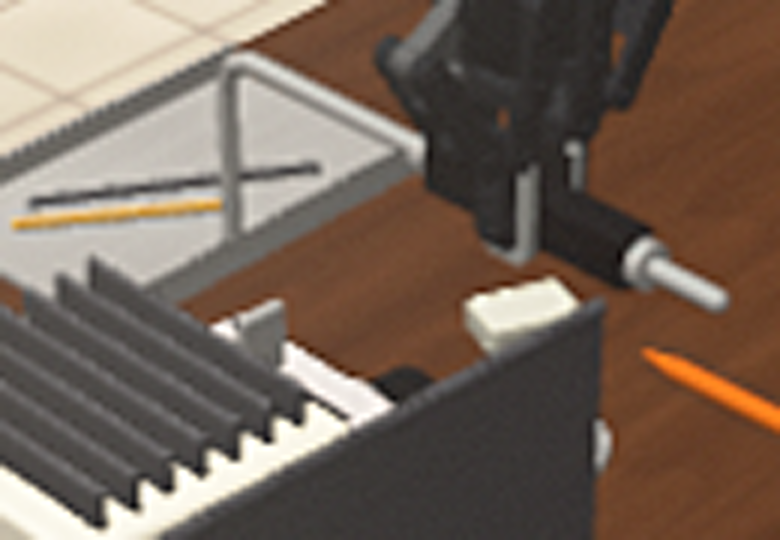

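jog_arm:
  rows:
    - {"xyz": [0.4, 0, 1], "delta_rot": [0, 0.2, 0], "fingers": 1}
    - {"xyz": [0.4, 0, 2], "delta_rot": [0, 0.3, 0], "fingers": 1}
    - {"xyz": [0.4, 0, 3], "delta_rot": [0, 0.3, 0], "fingers": 1}
    - {"xyz": [0.4, 0, 4], "delta_rot": [0, 0.3, 0], "fingers": 1}
    - {"xyz": [0.4, 0, 4.2], "delta_rot": [0, 0.3, 0], "fingers": 1}

```text
clock: 8.48
tcp_pos: [0.5185, -0.1357, 0.1978]
orientation: [-3.138, 0.102, 0.004]
contact_force: [-1.0, 0.2, -1.9]
grip_width: 0.0139
```

```bash
python3 - <<'E'
from go import *
o=r.get_obs();print(rel((.517,-.136,.197),-3.9),o["contact_force"])
b=imaging.grab_frame("side");crop(b,265,130,130,90,6,"pics/c6.png")
o=r.get_obs();Rc=R.from_rotvec(o["orientation"])
X=o["tcp_pos"]+Rc.apply([.161,-.0015,.071]);print(o["tcp_pos"],X,o["contact_force"],o["moment"])
E
```

```text
([-0.14, 0.04, 0.08], [-0.1, 0.2, 0.2]) [-1.0036  0.1613 -1.9083]
[ 0.5186 -0.1357  0.1982] [ 0.6792 -0.1445  0.1268] [-0.3037  0.0355 -3.0279] [ 0.0191  0.0492 -0.007 ]
```

View pics/c6.png

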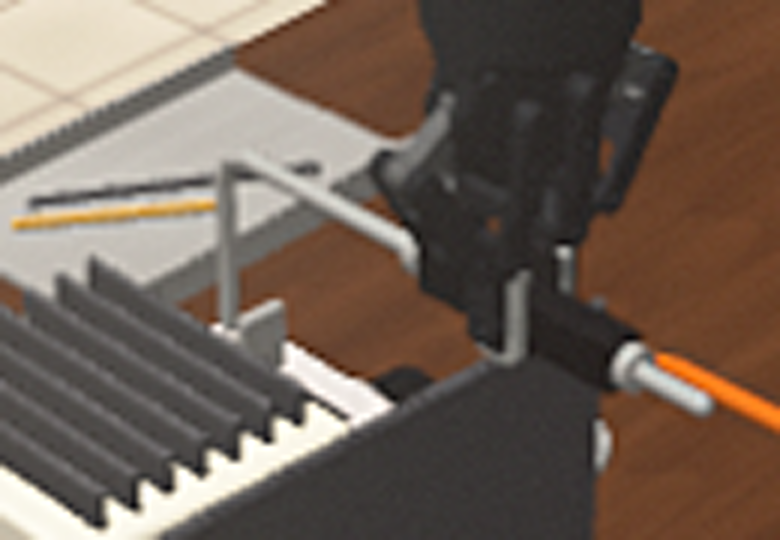

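jog_arm:
  rows:
    - {"xyz": [-0.2, 0, 0.05], "delta_rot": [0, 0.2, 0], "fingers": 1}
    - {"xyz": [-0.4, 0, 0.1], "delta_rot": [0, 0.2, 0], "fingers": 1}
    - {"xyz": [-0.6, 0, 0.15], "delta_rot": [0, 0.2, 0], "fingers": 1}
    - {"xyz": [-0.7, 0, 0.15], "delta_rot": [0, 0.2, 0], "fingers": 1}
    - {"xyz": [-0.8, 0, 0.15], "delta_rot": [0, 0.2, 0], "fingers": 1}
  grip_force: 120

```text
clock: 8.95
tcp_pos: [0.5106, -0.1352, 0.1971]
orientation: [-3.139, 0.102, -0.003]
contact_force: [-0.5, -0.5, -1.8]
grip_width: 0.0139
```

jog_arm:
  rows:
    - {"xyz": [-0.05, 0, 0], "delta_rot": [0, 0, 0], "fingers": 1}
    - {"xyz": [-0.1, 0, 0], "delta_rot": [0, 0, 0], "fingers": 1}
    - {"xyz": [-0.15, 0, 0], "delta_rot": [0, 0, 0], "fingers": 1}
    - {"xyz": [-0.2, 0, 0], "delta_rot": [0, 0, 0], "fingers": 1}
    - {"xyz": [-0.25, 0, 0], "delta_rot": [0, 0, 0], "fingers": 1}

```text
clock: 9.37
tcp_pos: [0.5081, -0.135, 0.1971]
orientation: [-3.139, 0.102, -0.003]
contact_force: [-0.4, -0.5, -2.4]
grip_width: 0.0141
```

jog_arm:
  rows:
    - {"xyz": [-0.05, 0, 0], "delta_rot": [0, 0, 0], "fingers": 1}
    - {"xyz": [-0.1, 0, 0], "delta_rot": [0, 0, 0], "fingers": 1}
    - {"xyz": [-0.15, 0, 0], "delta_rot": [0, 0, 0], "fingers": 1}
    - {"xyz": [-0.2, 0, 0], "delta_rot": [0, 0, 0], "fingers": 1}
    - {"xyz": [-0.25, 0, 0], "delta_rot": [0, 0, 0], "fingers": 1}

```text
clock: 9.78
tcp_pos: [0.5065, -0.1349, 0.1973]
orientation: [-3.139, 0.102, -0.006]
contact_force: [4.7, -1.2, -3.7]
grip_width: 0.0137
```

jog_arm:
  rows:
    - {"xyz": [-0.08, 0, 0], "delta_rot": [0, 0, 0], "fingers": 1}
    - {"xyz": [-0.16, 0, 0], "delta_rot": [0, 0, 0], "fingers": 1}
    - {"xyz": [-0.24, 0, 0], "delta_rot": [0, 0, 0], "fingers": 1}
    - {"xyz": [-0.32, 0, 0], "delta_rot": [0, 0, 0], "fingers": 1}
    - {"xyz": [-0.4, 0, 0], "delta_rot": [0, 0, 0], "fingers": 1}

```text
clock: 10.2
tcp_pos: [0.5028, -0.1346, 0.1975]
orientation: [-3.139, 0.102, -0.007]
contact_force: [4.3, 0.0, -3.2]
grip_width: 0.014
```

jog_arm:
  rows:
    - {"xyz": [-0.08, 0, 0], "delta_rot": [0, 0, 0], "fingers": 1}
    - {"xyz": [-0.16, 0, 0], "delta_rot": [0, 0, 0], "fingers": 1}
    - {"xyz": [-0.24, 0, 0], "delta_rot": [0, 0, 0], "fingers": 1}
    - {"xyz": [-0.32, 0, 0], "delta_rot": [0, 0, 0], "fingers": 1}
    - {"xyz": [-0.4, 0, 0], "delta_rot": [0, 0, 0], "fingers": 1}

```text
clock: 10.62
tcp_pos: [0.4987, -0.1343, 0.1975]
orientation: [-3.139, 0.102, -0.007]
contact_force: [5.0, 0.1, -3.5]
grip_width: 0.0142
```

```bash
python3 - <<'E'
from go import *
o=r.get_obs()
b=imaging.grab_frame("side");crop(b,265,130,130,90,6,"pics/c7.png")
print(rel((.490,-.134,.197),-3.9),o["tcp_pos"],o["contact_force"],o["moment"])
for i in range(3): imaging.grab_frame("side");o=r.get_obs();print(o["tcp_pos"],o["contact_force"])
E
```

```text
([-0.85, 0.02, 0.04], [-0.1, -0.2, 0.2]) [ 0.4987 -0.1343  0.1975] [ 4.998   0.0681 -3.4592] [-0.0247 -0.7992  0.0205]
[ 0.4986 -0.1344  0.1975] [ 3.0202 -0.8945 -2.7687]
[ 0.4986 -0.1344  0.1974] [ 3.8728 -0.9118 -2.4761]
[ 0.4986 -0.1344  0.1975] [ 2.9044 -0.1614 -3.3046]
```

View pics/c7.png

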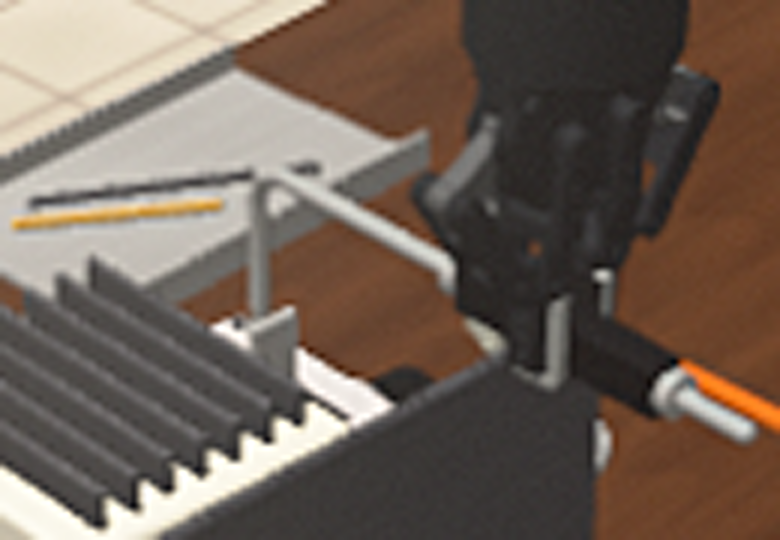

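jog_arm:
  rows:
    - {"xyz": [-0.08, 0, 0], "delta_rot": [0, 0, 0], "fingers": 1}
    - {"xyz": [-0.16, 0, 0], "delta_rot": [0, 0, 0], "fingers": 1}
    - {"xyz": [-0.24, 0, 0], "delta_rot": [0, 0, 0], "fingers": 1}
    - {"xyz": [-0.32, 0, 0], "delta_rot": [0, 0, 0], "fingers": 1}
    - {"xyz": [-0.4, 0, 0], "delta_rot": [0, 0, 0], "fingers": 1}

```text
clock: 11.23
tcp_pos: [0.4946, -0.1341, 0.1975]
orientation: [-3.139, 0.102, -0.007]
contact_force: [4.3, 0.1, -3.6]
grip_width: 0.014
```

jog_arm:
  rows:
    - {"xyz": [-0.05, 0, 0], "delta_rot": [0, 0, 0], "fingers": 1}
    - {"xyz": [-0.1, 0, 0], "delta_rot": [0, 0, 0], "fingers": 1}
    - {"xyz": [-0.15, 0, 0], "delta_rot": [0, 0, 0], "fingers": 1}
    - {"xyz": [-0.2, 0, 0], "delta_rot": [0, 0, 0], "fingers": 1}
    - {"xyz": [-0.25, 0, 0], "delta_rot": [0, 0, 0], "fingers": 1}

```text
clock: 11.65
tcp_pos: [0.492, -0.1339, 0.1974]
orientation: [-3.139, 0.102, -0.007]
contact_force: [3.8, -0.1, -2.6]
grip_width: 0.0141
```

jog_arm:
  rows:
    - {"xyz": [-0.02, 0, 0], "delta_rot": [0, 0, 0], "fingers": 1}
    - {"xyz": [-0.04, 0, 0], "delta_rot": [0, 0, 0], "fingers": 1}
    - {"xyz": [-0.06, 0, 0], "delta_rot": [0, 0, 0], "fingers": 1}
    - {"xyz": [-0.08, 0, 0], "delta_rot": [0, 0, 0], "fingers": 1}
    - {"xyz": [-0.1, 0, 0], "delta_rot": [0, 0, 0], "fingers": 1}

```text
clock: 12.07
tcp_pos: [0.491, -0.1338, 0.1974]
orientation: [-3.139, 0.102, -0.007]
contact_force: [4.2, -0.6, -4.0]
grip_width: 0.0137
```

jog_arm:
  rows:
    - {"xyz": [-0.02, 0, 0], "delta_rot": [0, 0, 0], "fingers": 1}
    - {"xyz": [-0.04, 0, 0], "delta_rot": [0, 0, 0], "fingers": 1}
    - {"xyz": [-0.06, 0, 0], "delta_rot": [0, 0, 0], "fingers": 1}
    - {"xyz": [-0.08, 0, 0], "delta_rot": [0, 0, 0], "fingers": 1}
    - {"xyz": [-0.1, 0, 0], "delta_rot": [0, 0, 0], "fingers": 1}

```text
clock: 12.48
tcp_pos: [0.49, -0.1338, 0.1974]
orientation: [-3.139, 0.102, -0.007]
contact_force: [4.1, -0.0, -3.2]
grip_width: 0.014
```

jog_arm:
  rows:
    - {"xyz": [-0.02, 0, 0], "delta_rot": [0, 0, 0], "fingers": 1}
    - {"xyz": [-0.04, 0, 0], "delta_rot": [0, 0, 0], "fingers": 1}
    - {"xyz": [-0.06, 0, 0], "delta_rot": [0, 0, 0], "fingers": 1}
    - {"xyz": [-0.08, 0, 0], "delta_rot": [0, 0, 0], "fingers": 1}
    - {"xyz": [-0.1, 0, 0], "delta_rot": [0, 0, 0], "fingers": 1}

```text
clock: 12.9
tcp_pos: [0.489, -0.1337, 0.1975]
orientation: [-3.139, 0.102, -0.007]
contact_force: [3.5, -0.2, -3.6]
grip_width: 0.0136
```

jog_arm:
  rows:
    - {"xyz": [-0.02, 0, 0], "delta_rot": [0, 0, 0], "fingers": 1}
    - {"xyz": [-0.04, 0, 0], "delta_rot": [0, 0, 0], "fingers": 1}
    - {"xyz": [-0.06, 0, 0], "delta_rot": [0, 0, 0], "fingers": 1}
    - {"xyz": [-0.08, 0, 0], "delta_rot": [0, 0, 0], "fingers": 1}
    - {"xyz": [-0.1, 0, 0], "delta_rot": [0, 0, 0], "fingers": 1}

```text
clock: 13.32
tcp_pos: [0.488, -0.1336, 0.1974]
orientation: [-3.139, 0.102, -0.007]
contact_force: [4.2, 0.3, -3.7]
grip_width: 0.0139
```

jog_arm:
  rows:
    - {"xyz": [-0.02, 0, 0], "delta_rot": [0, 0, 0], "fingers": 1}
    - {"xyz": [-0.04, 0, 0], "delta_rot": [0, 0, 0], "fingers": 1}
    - {"xyz": [-0.06, 0, 0], "delta_rot": [0, 0, 0], "fingers": 1}
    - {"xyz": [-0.08, 0, 0], "delta_rot": [0, 0, 0], "fingers": 1}
    - {"xyz": [-0.1, 0, 0], "delta_rot": [0, 0, 0], "fingers": 1}

```text
clock: 13.73
tcp_pos: [0.487, -0.1336, 0.1974]
orientation: [-3.139, 0.102, -0.007]
contact_force: [4.1, 0.2, -2.7]
grip_width: 0.0135
```

jog_arm:
  rows:
    - {"xyz": [-0.02, 0, 0], "delta_rot": [0, 0, 0], "fingers": 1}
    - {"xyz": [-0.04, 0, 0], "delta_rot": [0, 0, 0], "fingers": 1}
    - {"xyz": [-0.06, 0, 0], "delta_rot": [0, 0, 0], "fingers": 1}
    - {"xyz": [-0.08, 0, 0], "delta_rot": [0, 0, 0], "fingers": 1}
    - {"xyz": [-0.1, 0, 0], "delta_rot": [0, 0, 0], "fingers": 1}

```text
clock: 14.15
tcp_pos: [0.4859, -0.1335, 0.1974]
orientation: [-3.139, 0.102, -0.007]
contact_force: [3.4, -0.2, -2.9]
grip_width: 0.0135
```

jog_arm:
  rows:
    - {"xyz": [-0.02, 0, 0], "delta_rot": [0, 0, 0], "fingers": 1}
    - {"xyz": [-0.04, 0, 0], "delta_rot": [0, 0, 0], "fingers": 1}
    - {"xyz": [-0.06, 0, 0], "delta_rot": [0, 0, 0], "fingers": 1}
    - {"xyz": [-0.08, 0, 0], "delta_rot": [0, 0, 0], "fingers": 1}
    - {"xyz": [-0.1, 0, 0], "delta_rot": [0, 0, 0], "fingers": 1}

```text
clock: 14.57
tcp_pos: [0.4849, -0.1334, 0.1974]
orientation: [-3.139, 0.102, -0.007]
contact_force: [3.9, 0.4, -2.6]
grip_width: 0.0141
```

jog_arm:
  rows:
    - {"xyz": [-0.02, 0, 0], "delta_rot": [0, 0, 0], "fingers": 1}
    - {"xyz": [-0.04, 0, 0], "delta_rot": [0, 0, 0], "fingers": 1}
    - {"xyz": [-0.06, 0, 0], "delta_rot": [0, 0, 0], "fingers": 1}
    - {"xyz": [-0.08, 0, 0], "delta_rot": [0, 0, 0], "fingers": 1}
    - {"xyz": [-0.1, 0, 0], "delta_rot": [0, 0, 0], "fingers": 1}

```text
clock: 14.98
tcp_pos: [0.4841, -0.1334, 0.1975]
orientation: [-3.139, 0.102, -0.007]
contact_force: [4.4, -0.2, -3.0]
grip_width: 0.0137
```

jog_arm:
  rows:
    - {"xyz": [-0.02, 0, 0], "delta_rot": [0, 0, 0], "fingers": 1}
    - {"xyz": [-0.04, 0, 0], "delta_rot": [0, 0, 0], "fingers": 1}
    - {"xyz": [-0.06, 0, 0], "delta_rot": [0, 0, 0], "fingers": 1}
    - {"xyz": [-0.08, 0, 0], "delta_rot": [0, 0, 0], "fingers": 1}
    - {"xyz": [-0.1, 0, 0], "delta_rot": [0, 0, 0], "fingers": 1}

```text
clock: 15.4
tcp_pos: [0.484, -0.1333, 0.1976]
orientation: [-3.139, 0.102, -0.01]
contact_force: [8.7, -0.7, -5.9]
grip_width: 0.014
```

jog_arm:
  rows:
    - {"xyz": [-0.02, 0, 0], "delta_rot": [0, 0, 0], "fingers": 1}
    - {"xyz": [-0.03, 0, 0], "delta_rot": [0, 0, 0], "fingers": 1}
    - {"xyz": [-0.05, 0, 0], "delta_rot": [0, 0, 0], "fingers": 1}
    - {"xyz": [-0.05, 0, 0], "delta_rot": [0, 0, 0], "fingers": 1}
    - {"xyz": [-0.05, 0, 0], "delta_rot": [0, 0, 0], "fingers": 1}

```text
clock: 15.82
tcp_pos: [0.4839, -0.1333, 0.1976]
orientation: [-3.139, 0.102, -0.012]
contact_force: [5.3, -0.6, -5.0]
grip_width: 0.0137
```

```bash
python3 - <<'E'
from go import *
for i in range(3):
    o=r.get_obs();print(o["clock"],o["tcp_pos"],o["contact_force"],o["moment"]); imaging.grab_frame("side")
E
```

```text
15.8167 [ 0.4839 -0.1333  0.1976] [ 5.3397 -0.5556 -4.9807] [-0.0576 -1.2167 -0.0026]
15.8667 [ 0.4839 -0.1333  0.1976] [ 5.3232 -1.375  -3.7565] [-0.0968 -1.1774 -0.0284]
15.9167 [ 0.4839 -0.1333  0.1976] [ 5.8737 -0.9085 -4.5609] [-0.0879 -1.1983 -0.0065]
```

jog_arm:
  rows:
    - {"xyz": [-0.05, 0, 0], "delta_rot": [0, 0, 0], "fingers": 1}
    - {"xyz": [-0.08, 0, 0], "delta_rot": [0, 0, 0], "fingers": 1}
    - {"xyz": [-0.11, 0, 0], "delta_rot": [0, 0, 0], "fingers": 1}
    - {"xyz": [-0.13, 0, 0], "delta_rot": [0, 0, 0], "fingers": 1}
    - {"xyz": [-0.13, 0, 0], "delta_rot": [0, 0, 0], "fingers": 1}

```text
clock: 16.38
tcp_pos: [0.4837, -0.1333, 0.1979]
orientation: [-3.139, 0.101, -0.015]
contact_force: [9.1, -0.6, -6.0]
grip_width: 0.0136
```

```bash
python3 - <<'E'
from go import *
for i in range(3):
    o=r.get_obs();print(o["clock"],o["tcp_pos"],o["orientation"],o["contact_force"],o["moment"]); 
    if i<2: imaging.grab_frame("side")
E
```

```text
16.3833 [ 0.4837 -0.1333  0.1979] [-3.1388  0.1014 -0.0155] [ 9.0573 -0.593  -5.9591] [-0.1196 -1.5913  0.0396]
16.4333 [ 0.4837 -0.1333  0.1978] [-3.1387  0.1014 -0.0154] [ 8.2422 -0.044  -5.3027] [-0.1322 -1.5558  0.0046]
16.4833 [ 0.4837 -0.1333  0.1979] [-3.1387  0.1013 -0.0154] [ 8.1345 -0.5558 -6.3841] [-0.186  -1.5872  0.0246]
```

jog_arm:
  rows:
    - {"xyz": [-0.12, 0, 0], "delta_rot": [0, 0, 0], "fingers": 1}
    - {"xyz": [-0.14, 0, 0], "delta_rot": [0, 0, 0], "fingers": 1}
    - {"xyz": [-0.16, 0, 0], "delta_rot": [0, 0, 0], "fingers": 1}
    - {"xyz": [-0.18, 0, 0], "delta_rot": [0, 0, 0], "fingers": 1}
    - {"xyz": [-0.2, 0, 0], "delta_rot": [0, 0, 0], "fingers": 1}

```text
clock: 16.9
tcp_pos: [0.4833, -0.1333, 0.1982]
orientation: [-3.139, 0.101, -0.021]
contact_force: [8.3, -1.4, -5.9]
grip_width: 0.0144
```

```bash
python3 - <<'E'
from go import *
b=imaging.grab_frame("side");crop(b,265,130,130,90,6,"pics/c8.png")
for i in range(2):
    o=r.get_obs();print(o["clock"],o["tcp_pos"],o["contact_force"],o["moment"]); 
    if i<1: imaging.grab_frame("side")
print(rel((.484,-.1333,.197),-3.9))
E
```

```text
16.95 [ 0.4832 -0.1333  0.1982] [ 8.4405 -1.2293 -5.791 ] [-0.0968 -1.7649 -0.0137]
17.0 [ 0.4832 -0.1332  0.1982] [ 8.3251 -0.7378 -5.0752] [-0.1027 -1.8093  0.012 ]
([0.08, 0.0, 0.12], [-0.1, -0.7, 0.2])
```

View pics/c8.png

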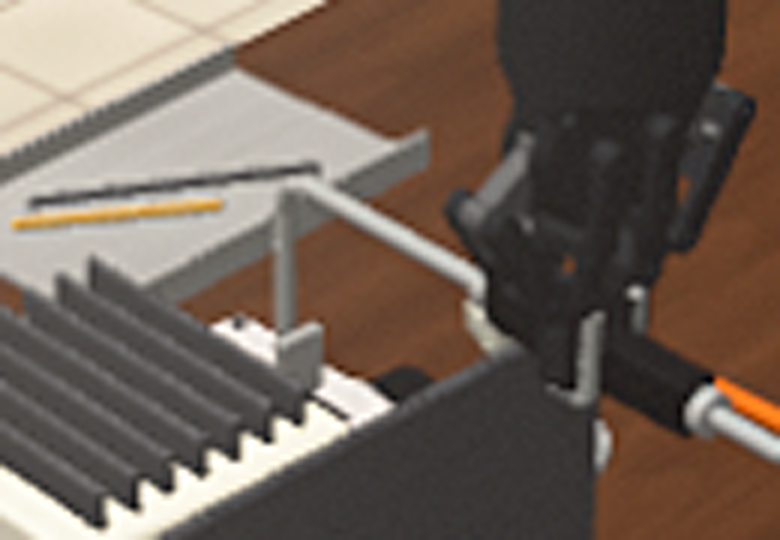

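jog_arm:
  rows:
    - {"xyz": [-0.16, 0, 0], "delta_rot": [0, -0.1, 0], "fingers": 1}
    - {"xyz": [-0.16, 0, 0], "delta_rot": [0, -0.2, 0], "fingers": 1}
    - {"xyz": [-0.16, 0, 0], "delta_rot": [0, -0.3, 0], "fingers": 1}
    - {"xyz": [-0.16, 0, 0], "delta_rot": [0, -0.4, 0], "fingers": 1}
    - {"xyz": [-0.16, 0, 0], "delta_rot": [0, -0.4, 0], "fingers": 1}

```text
clock: 17.42
tcp_pos: [0.4832, -0.1332, 0.1989]
orientation: [-3.139, 0.101, -0.015]
contact_force: [6.1, -0.8, -3.6]
grip_width: 0.0137
```

```bash
python3 - <<'E'
from go import *
for i in range(3):
    o=r.get_obs();print(o["clock"],o["tcp_pos"],o["contact_force"],o["moment"]); 
    if i<2: imaging.grab_frame("side")
print(rel((.484,-.1333,.197),-3.9))
E
```

```text
17.4167 [ 0.4832 -0.1332  0.1989] [ 6.1034 -0.7791 -3.6209] [-0.0583 -1.6519  0.0245]
17.4667 [ 0.4832 -0.1332  0.1989] [ 7.2482 -0.6814 -3.1021] [-0.0872 -1.7055  0.0437]
17.5167 [ 0.4832 -0.1332  0.1989] [ 7.9666 -0.2522 -2.746 ] [-0.099  -1.6425 -0.001 ]
([0.08, 0.0, 0.19], [-0.1, -0.5, 0.2])
```

jog_arm:
  rows:
    - {"xyz": [-0.18, 0, 0], "delta_rot": [0, 0, 0], "fingers": 1}
    - {"xyz": [-0.2, 0, 0], "delta_rot": [0, 0, 0], "fingers": 1}
    - {"xyz": [-0.22, 0, 0], "delta_rot": [0, 0, 0], "fingers": 1}
    - {"xyz": [-0.25, 0, 0], "delta_rot": [0, 0, 0], "fingers": 1}
    - {"xyz": [-0.28, 0, 0], "delta_rot": [0, 0, 0], "fingers": 1}

```text
clock: 17.93
tcp_pos: [0.4829, -0.1332, 0.1997]
orientation: [-3.139, 0.101, -0.024]
contact_force: [12.0, -1.1, -6.3]
grip_width: 0.0136
```

```bash
python3 - <<'E'
from go import *
for i in range(2):
    o=r.get_obs();print(o["clock"],o["tcp_pos"],o["contact_force"],o["moment"]); 
    if i<1: imaging.grab_frame("side")
print(rel((.484,-.1333,.197),-3.9))
E
```

```text
17.9333 [ 0.4829 -0.1332  0.1997] [11.989  -1.0694 -6.3182] [-0.2396 -2.3568 -0.0492]
17.9833 [ 0.4829 -0.1332  0.1997] [10.913  -1.5757 -6.8454] [-0.1463 -2.2823 -0.0178]
([0.1, 0.01, 0.27], [-0.1, -0.9, 0.2])
```

jog_arm:
  rows:
    - {"xyz": [-0.28, 0, 0.03], "delta_rot": [0, 0, 0], "fingers": 1}
    - {"xyz": [-0.29, 0, 0.05], "delta_rot": [0, 0, 0], "fingers": 1}
    - {"xyz": [-0.3, 0, 0.05], "delta_rot": [0, 0, 0], "fingers": 1}
    - {"xyz": [-0.31, 0, 0.05], "delta_rot": [0, 0, 0], "fingers": 1}
    - {"xyz": [-0.31, 0, 0.05], "delta_rot": [0, 0, 0], "fingers": 1}

```text
clock: 18.4
tcp_pos: [0.4824, -0.1331, 0.2]
orientation: [-3.139, 0.1, -0.033]
contact_force: [10.2, -1.1, -5.2]
grip_width: 0.014
```

```bash
python3 - <<'E'
from go import *
for i in range(3):
    o=r.get_obs();print(o["clock"],o["tcp_pos"],o["contact_force"],o["moment"]); 
    if i<2: imaging.grab_frame("side")
print(rel((.484,-.1333,.197),-3.9))
E
```

```text
18.4 [ 0.4824 -0.1331  0.2   ] [10.2373 -1.1227 -5.2071] [-0.1532 -2.3385  0.0237]
18.45 [ 0.4824 -0.1331  0.2001] [10.8348 -0.9921 -5.838 ] [-0.1613 -2.2754  0.0378]
18.5 [ 0.4824 -0.1331  0.2001] [10.8747 -0.2899 -5.3452] [-0.1665 -2.2972 -0.0402]
([0.15, 0.01, 0.31], [-0.1, -1.2, 0.2])
```

jog_arm:
  rows:
    - {"xyz": [-0.32, 0, 0.05], "delta_rot": [0, -0.1, 0], "fingers": 1}
    - {"xyz": [-0.34, 0, 0.08], "delta_rot": [0, -0.2, 0], "fingers": 1}
    - {"xyz": [-0.36, 0, 0.08], "delta_rot": [0, -0.3, 0], "fingers": 1}
    - {"xyz": [-0.37, 0, 0.08], "delta_rot": [0, -0.3, 0], "fingers": 1}
    - {"xyz": [-0.37, 0, 0.08], "delta_rot": [0, -0.3, 0], "fingers": 1}

```text
clock: 18.92
tcp_pos: [0.4818, -0.133, 0.2005]
orientation: [-3.14, 0.1, -0.035]
contact_force: [9.7, -0.2, -2.9]
grip_width: 0.0134
```

```bash
python3 - <<'E'
from go import *
for i in range(3):
    o=r.get_obs();print(o["clock"],o["tcp_pos"],o["contact_force"],o["moment"]); 
    if i<2: imaging.grab_frame("side")
print(rel((.484,-.1333,.197),-3.9))
E
```

```text
18.9167 [ 0.4818 -0.133   0.2005] [ 9.6672 -0.2256 -2.9497] [-0.2088 -2.4544 -0.0262]
18.9667 [ 0.4818 -0.133   0.2005] [10.9713 -0.7199 -3.2269] [-0.1    -2.4877 -0.0152]
19.0167 [ 0.4818 -0.133   0.2005] [10.6546  0.0471 -3.6286] [-0.1138 -2.4994 -0.0493]
([0.21, 0.01, 0.36], [-0.1, -1.3, 0.3])
```

jog_arm:
  rows:
    - {"xyz": [-0.38, 0, 0.1], "delta_rot": [0, -0.1, 0], "fingers": 1}
    - {"xyz": [-0.4, 0, 0.12], "delta_rot": [0, -0.1, 0], "fingers": 1}
    - {"xyz": [-0.42, 0, 0.12], "delta_rot": [0, -0.1, 0], "fingers": 1}
    - {"xyz": [-0.44, 0, 0.12], "delta_rot": [0, -0.1, 0], "fingers": 1}
    - {"xyz": [-0.44, 0, 0.12], "delta_rot": [0, -0.1, 0], "fingers": 1}

```text
clock: 19.43
tcp_pos: [0.4816, -0.1329, 0.2005]
orientation: [3.14, -0.099, 0.047]
contact_force: [14.8, -1.0, -7.8]
grip_width: 0.0139
```

```bash
python3 - <<'E'
from go import *
b=imaging.grab_frame("side");crop(b,265,130,130,90,6,"pics/c9.png")
for i in range(3):
    o=r.get_obs();print(o["clock"],o["tcp_pos"],o["contact_force"],o["moment"]); 
    if i<2: imaging.grab_frame("side")
print(rel((.484,-.1333,.197),-3.9))
E
```

```text
19.4833 [ 0.4816 -0.1329  0.2005] [14.9401 -0.8344 -7.8016] [-0.2697 -3.104  -0.0223]
19.5333 [ 0.4816 -0.1329  0.2006] [14.2518 -1.1567 -8.4127] [-0.2364 -3.1684 -0.0019]
19.5833 [ 0.4816 -0.1329  0.2005] [14.698  -1.2157 -7.583 ] [-0.2952 -3.1502 -0.1047]
([0.23, 0.03, 0.36], [-0.1, -1.7, 0.3])
```

View pics/c9.png

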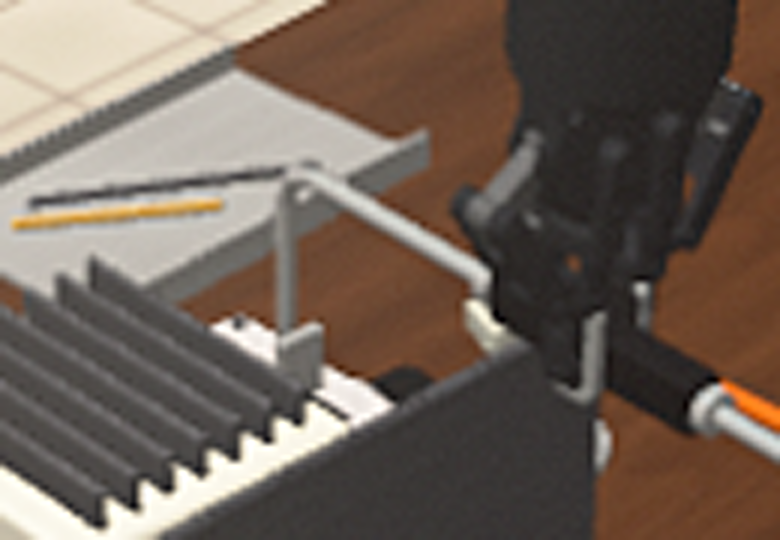

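jog_arm:
  rows:
    - {"xyz": [-0.4, 0, 0.12], "delta_rot": [0, -0.1, 0], "fingers": 1}
    - {"xyz": [-0.39, 0, 0.12], "delta_rot": [0, -0.1, 0], "fingers": 1}
    - {"xyz": [-0.39, 0, 0.12], "delta_rot": [0, -0.1, 0], "fingers": 1}
    - {"xyz": [-0.39, 0, 0.12], "delta_rot": [0, -0.1, 0], "fingers": 1}
    - {"xyz": [-0.39, 0, 0.12], "delta_rot": [0, -0.1, 0], "fingers": 1}

```text
clock: 20.0
tcp_pos: [0.4809, -0.1328, 0.2006]
orientation: [3.139, -0.099, 0.055]
contact_force: [10.1, -0.8, -3.9]
grip_width: 0.0138
```

```bash
python3 - <<'E'
from go import *
for i in range(4):
    o=r.get_obs();print(o["clock"],o["tcp_pos"],o["contact_force"],o["moment"]); 
    if i<3: imaging.grab_frame("side")
print(rel((.484,-.1333,.197),-3.9))
E
```

```text
20.0 [ 0.4809 -0.1328  0.2006] [10.0507 -0.843  -3.8724] [-0.1473 -2.4856  0.0038]
20.05 [ 0.4809 -0.1328  0.2006] [10.2449 -1.1012 -4.1182] [-0.1497 -2.5418 -0.0173]
20.1 [ 0.4809 -0.1328  0.2006] [ 9.6257 -0.3368 -3.6898] [-0.1889 -2.5169  0.0251]
20.15 [ 0.4809 -0.1328  0.2006] [11.2814 -2.1504 -4.44  ] [-0.1322 -2.4973  0.024 ]
([0.3, 0.03, 0.37], [-0.0, -2.0, 0.3])
```

jog_arm:
  rows:
    - {"xyz": [-0.4, 0, 0.12], "delta_rot": [0, -0.1, 0], "fingers": 1}
    - {"xyz": [-0.41, 0, 0.12], "delta_rot": [0, -0.1, 0], "fingers": 1}
    - {"xyz": [-0.42, 0, 0.12], "delta_rot": [0, -0.1, 0], "fingers": 1}
    - {"xyz": [-0.43, 0, 0.12], "delta_rot": [0, -0.1, 0], "fingers": 1}
    - {"xyz": [-0.43, 0, 0.12], "delta_rot": [0, -0.1, 0], "fingers": 1}

```text
clock: 20.57
tcp_pos: [0.4807, -0.1327, 0.2006]
orientation: [3.139, -0.098, 0.066]
contact_force: [14.8, -0.5, -7.8]
grip_width: 0.0142
```

```bash
python3 - <<'E'
from go import *
for i in range(4):
    o=r.get_obs();print(o["clock"],o["tcp_pos"],o["contact_force"],o["moment"]); 
    if i<3: imaging.grab_frame("side")
print(rel((.484,-.1333,.197),-3.9))
E
```

```text
20.5667 [ 0.4807 -0.1327  0.2006] [14.8273 -0.5216 -7.8198] [-0.2849 -3.0997 -0.048 ]
20.6167 [ 0.4807 -0.1327  0.2006] [14.6752 -1.6404 -7.1828] [-0.2561 -3.0585 -0.0117]
20.6667 [ 0.4807 -0.1327  0.2006] [15.0597 -0.4236 -6.4577] [-0.2939 -3.0116 -0.0456]
20.7167 [ 0.4807 -0.1327  0.2006] [14.8939 -2.1403 -8.1772] [-0.298  -3.0589 -0.0775]
([0.32, 0.04, 0.38], [-0.0, -2.4, 0.3])
```

jog_arm:
  rows:
    - {"xyz": [-0.4, 0, 0.12], "delta_rot": [0, -0.5, 0], "fingers": 1}
    - {"xyz": [-0.39, 0, 0.12], "delta_rot": [0, -0.5, 0], "fingers": 1}
    - {"xyz": [-0.38, 0, 0.12], "delta_rot": [0, -0.5, 0], "fingers": 1}
    - {"xyz": [-0.38, 0, 0.12], "delta_rot": [0, -0.5, 0], "fingers": 1}
    - {"xyz": [-0.38, 0, 0.12], "delta_rot": [0, -0.5, 0], "fingers": 1}

```text
clock: 21.13
tcp_pos: [0.4807, -0.1328, 0.2006]
orientation: [3.138, -0.098, 0.065]
contact_force: [13.6, -0.8, -7.1]
grip_width: 0.0141
```

```bash
python3 - <<'E'
from go import *
for i in range(4):
    o=r.get_obs();print(o["clock"],o["tcp_pos"],o["contact_force"],o["moment"]); 
    if i<3: imaging.grab_frame("side")
print(rel((.484,-.1333,.197),-3.9))
E
```

```text
21.1333 [ 0.4807 -0.1328  0.2006] [13.612  -0.7832 -7.0947] [-0.2786 -2.903  -0.0298]
21.1833 [ 0.4807 -0.1327  0.2006] [14.2724 -1.7631 -6.968 ] [-0.3284 -2.9146 -0.0796]
21.2333 [ 0.4807 -0.1327  0.2006] [13.2015 -0.4738 -6.1466] [-0.2891 -2.8971 -0.0834]
21.2833 [ 0.4807 -0.1328  0.2006] [14.4505 -1.9188 -6.2898] [-0.3135 -2.9597 -0.0673]
([0.32, 0.03, 0.37], [-0.0, -2.4, 0.3])
```

jog_arm:
  rows:
    - {"xyz": [-0.36, 0, 0.12], "delta_rot": [0, -0.5, 0], "fingers": 1}
    - {"xyz": [-0.36, 0, 0.12], "delta_rot": [0, -0.5, 0], "fingers": 1}
    - {"xyz": [-0.36, 0, 0.12], "delta_rot": [0, -0.5, 0], "fingers": 1}
    - {"xyz": [-0.36, 0, 0.12], "delta_rot": [0, -0.5, 0], "fingers": 1}
    - {"xyz": [-0.36, 0, 0.12], "delta_rot": [0, -0.5, 0], "fingers": 1}

```text
clock: 21.7
tcp_pos: [0.4808, -0.1328, 0.2005]
orientation: [3.138, -0.098, 0.063]
contact_force: [12.3, -1.7, -5.8]
grip_width: 0.0139
```

```bash
python3 - <<'E'
from go import *
F=[]
for i in range(20):
    b=imaging.grab_frame("side");o=r.get_obs();F.append(o["contact_force"])
F=np.array(F);print(o["clock"],o["tcp_pos"],F.mean(0),F.min(0),F.max(0))
crop(b,265,130,130,90,6,"pics/c10.png")
print(rel((.484,-.1333,.197),-3.9))
E
```

```text
22.7 [ 0.4807 -0.1327  0.2006] [12.7539 -0.9944 -6.0945] [12.0327 -1.8735 -6.9804] [14.3438 -0.2433 -4.9889]
([0.31, 0.03, 0.37], [-0.0, -2.3, 0.3])
```

View pics/c10.png

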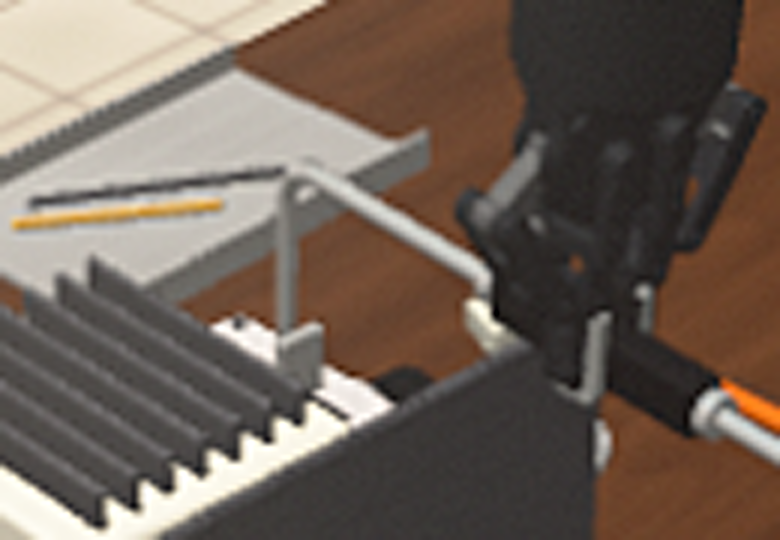

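jog_arm:
  rows:
    - {"xyz": [0, 0, 0.1], "delta_rot": [0, 0, 0], "fingers": 1}
    - {"xyz": [0.3, 0, 0.1], "delta_rot": [0, 0, 0], "fingers": 1}
    - {"xyz": [0.6, 0, 0.1], "delta_rot": [0, 0, 0], "fingers": 1}
    - {"xyz": [0.9, 0, 0], "delta_rot": [0, 0, 0], "fingers": 1}
    - {"xyz": [1.2, 0, 0], "delta_rot": [0, 0, 0], "fingers": 1}

```text
clock: 23.12
tcp_pos: [0.4922, -0.1335, 0.2008]
orientation: [3.138, -0.098, 0.061]
contact_force: [-0.2, -0.4, -1.4]
grip_width: 0.0142
```

```bash
python3 - <<'E'
from go import *
o=r.get_obs();print(o["clock"],o["tcp_pos"],o["contact_force"],o["moment"])
b=imaging.grab_frame("side");crop(b,265,130,130,90,6,"pics/c11.png")
print(rel((.4925,-.1333,.30),-3.9))
E
```

```text
23.1167 [ 0.4922 -0.1335  0.2008] [-0.2351 -0.3536 -1.3518] [0.0078 0.0722 0.0201]
([0.34, -0.01, -9.9], [-0.0, -2.3, 0.3])
```

View pics/c11.png

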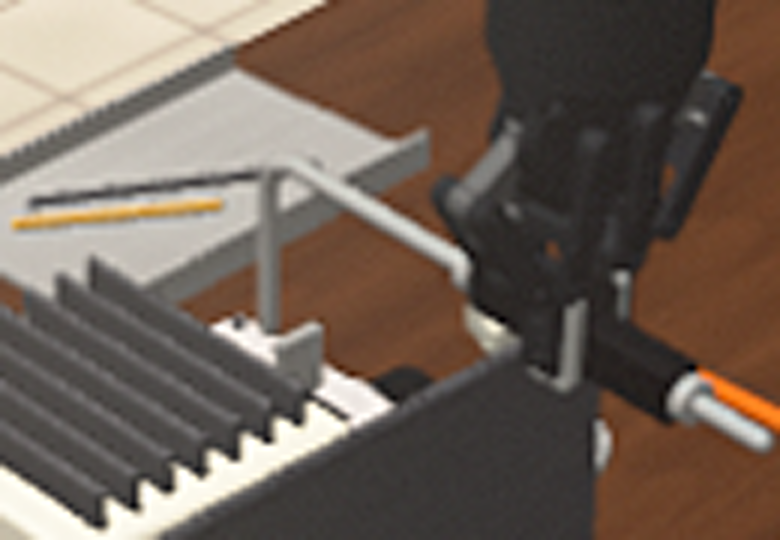

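jog_arm:
  rows:
    - {"xyz": [0.1, 0, -1.5], "delta_rot": [0, 0, 0], "fingers": 1}
    - {"xyz": [0.2, 0, -4], "delta_rot": [0, 0, 0], "fingers": 1}
    - {"xyz": [0.3, 0, -7], "delta_rot": [0, -1, 0.1], "fingers": 1}
    - {"xyz": [0.4, 0, -10], "delta_rot": [0, -2.3, 0.3], "fingers": 1}
    - {"xyz": [0.4, 0, -13.5], "delta_rot": [0, -2.3, 0.3], "fingers": 1}

```text
clock: 23.58
tcp_pos: [0.4911, -0.1332, 0.3363]
orientation: [-3.139, 0.106, 0.006]
contact_force: [1.4, -0.6, -2.4]
grip_width: 0.0137
```

```bash
python3 - <<'E'
from go import *
o=r.get_obs();print(o["clock"],o["tcp_pos"],o["contact_force"],o["joints"])
b=imaging.grab_frame("side");cv2.imwrite("pics/s12.png",b)
print(rel((.51,.04,.345),4),rel((.49,.22,.345),18))
crop(b,265,60,130,100,6,"pics/c12.png")
E
```

```text
23.5833 [ 0.4911 -0.1332  0.3363] [ 1.3698 -0.6415 -2.3866] [ 0.3818  0.1305 -0.2648  1.7903  0.0355  1.2297 -1.5309]
([0.4, -17.43, -0.09], [0.1, -0.5, -7.9]) ([-2.8, -35.26, -0.13], [0.1, -0.5, -21.9])
```

View pics/s12.png

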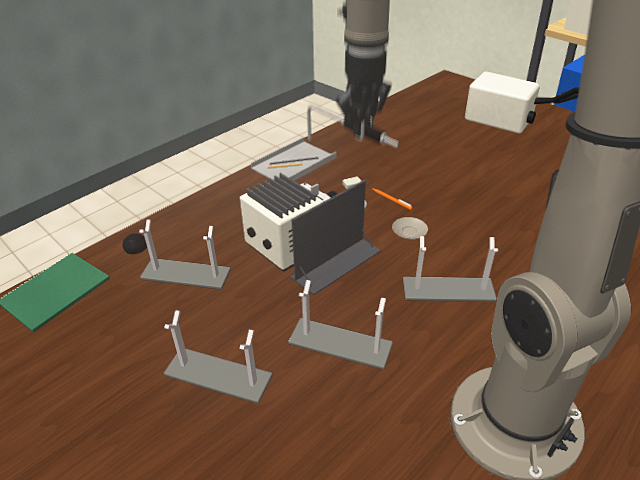

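jog_arm:
  rows:
    - {"xyz": [0, -3, 0], "delta_rot": [0, 0, -1], "fingers": 1}
    - {"xyz": [0, -6, 0], "delta_rot": [0, 0, -3], "fingers": 1}
    - {"xyz": [0.2, -10, 0], "delta_rot": [0, 0, -5], "fingers": 1}
    - {"xyz": [0.3, -14, 0], "delta_rot": [0, -0.3, -7], "fingers": 1}
    - {"xyz": [0.4, -17.5, 0], "delta_rot": [0, -0.5, -8], "fingers": 1}

```text
clock: 24.05
tcp_pos: [0.5095, 0.0431, 0.3441]
orientation: [3.138, 0.117, -0.001]
contact_force: [0.1, -0.0, -2.2]
grip_width: 0.0138
```

```bash
python3 - <<'E'
from go import *
o=r.get_obs();print(rel((.48,.24,.345),22),rel((.4585,.298,.25),25.3))
E
```

```text
([-1.48, -19.85, -0.11], [0.1, 0.1, -17.7]) ([-3.18, -25.81, 9.38], [0.1, 0.1, -21.0])
```

jog_arm:
  rows:
    - {"xyz": [0, -3, 0], "delta_rot": [0, 0, -3], "fingers": 1}
    - {"xyz": [-0.2, -7, 0], "delta_rot": [0, 0, -7], "fingers": 1}
    - {"xyz": [-0.5, -11, 0], "delta_rot": [0, 0, -11], "fingers": 1}
    - {"xyz": [-1, -15, 0], "delta_rot": [0, 0, -15], "fingers": 1}
    - {"xyz": [-1.5, -19, 0], "delta_rot": [0, 0, -19], "fingers": 1}

```text
clock: 24.47
tcp_pos: [0.4796, 0.233, 0.3436]
orientation: [3.075, 0.638, -0.002]
contact_force: [0.5, 0.1, -2.5]
grip_width: 0.0144
```

```bash
python3 - <<'E'
from go import *
print(rel((.4585,.298,.25),25.3))
E
```

```text
([0.67, -6.81, 9.36], [0.1, 0.1, -1.9])
```

jog_arm:
  rows:
    - {"xyz": [0.2, -2.5, 1], "delta_rot": [0, 0, -1], "fingers": 1}
    - {"xyz": [0.4, -5, 3], "delta_rot": [0, 0, -2], "fingers": 1}
    - {"xyz": [0.7, -6.8, 5], "delta_rot": [0, 0.1, -2], "fingers": 1}
    - {"xyz": [0.7, -6.8, 8], "delta_rot": [0, 0.1, -2], "fingers": 1}
    - {"xyz": [0.7, -6.8, 9.3], "delta_rot": [0, 0.1, -2], "fingers": 1}

```text
clock: 24.88
tcp_pos: [0.4565, 0.2983, 0.247]
orientation: [3.061, 0.696, -0.007]
contact_force: [-0.7, -1.2, -2.2]
grip_width: 0.0142
```

jog_arm:
  rows:
    - {"xyz": [0, 0, 0], "delta_rot": [0, 0, 0], "fingers": 1}
    - {"xyz": [0, 0, 0], "delta_rot": [0, 0, 0], "fingers": 1}
    - {"xyz": [0, 0, 0], "delta_rot": [0, 0, 0], "fingers": 1}
    - {"xyz": [0, 0, 0], "delta_rot": [0, 0, 0], "fingers": 1}
    - {"xyz": [0, 0, 0], "delta_rot": [0, 0, 0], "fingers": 1}

```text
clock: 25.3
tcp_pos: [0.4573, 0.2986, 0.2484]
orientation: [3.062, 0.695, -0.003]
contact_force: [-0.5, 0.5, -1.2]
grip_width: 0.0139
```

```bash
python3 - <<'E'
from go import *
o=r.get_obs();print(o["tcp_pos"],o["orientation"],rel((.4585,.298,.25),25.3))
a=imaging.grab_frame("top");b=imaging.grab_frame("side")
cv2.imwrite("pics/t13.png",a);cv2.imwrite("pics/s13.png",b)
crop(a,80,125,60,70,10,"pics/ct.png");crop(b,95,235,60,70,10,"pics/cs.png")
A=cv2.imread("pics/ct.png");B=cv2.imread("pics/cs.png");cv2.imwrite("pics/cts2.png",np.hstack([A[:600,:400],B[:600,:400]]))
crop(b,90,225,200,150,4,"pics/cs13.png")
E
```

```text
[0.4573 0.2986 0.2484] [ 3.0621  0.6953 -0.0031] ([0.09, 0.1, -0.16], [0.1, 0.1, 0.3])
```

View pics/cts2.png

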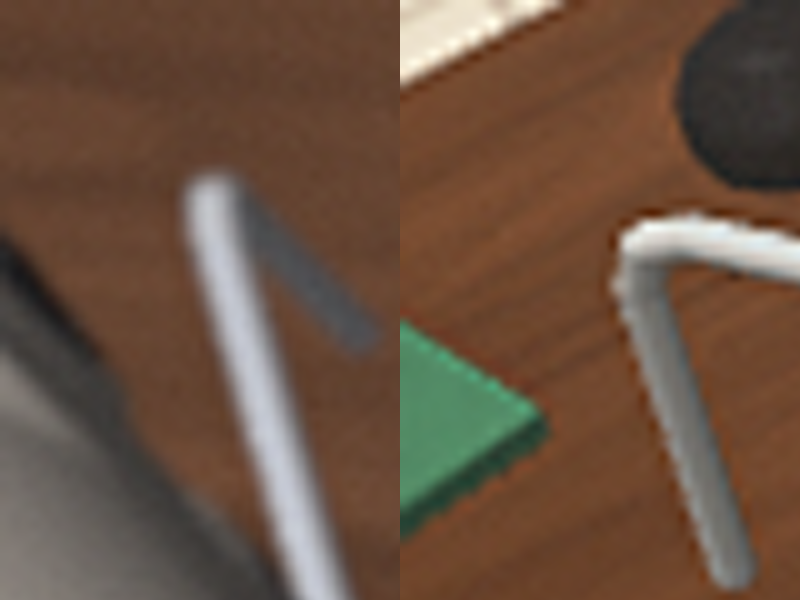

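View pics/cs13.png

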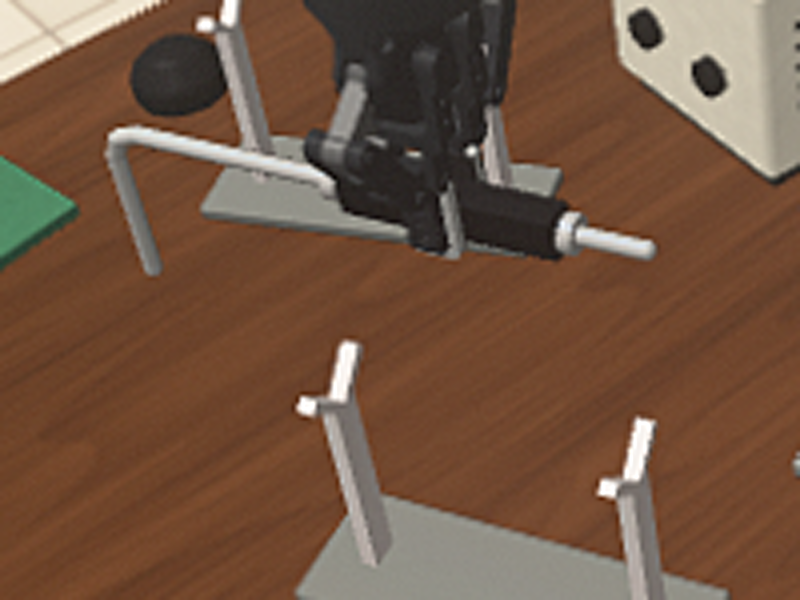

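```bash
python3 - <<'E'
from go import *
o=r.get_obs();Rc=R.from_rotvec(o["orientation"])
for nm,s,t in(("tip",(333,576),(356,336)),("bend",(244,248),(215,198))):
    X,e=tri(cp(s,95,235,10),cp(t,80,125,10));print(nm,X,np.array(e),"tool",Rc.inv().apply(X-o["tcp_pos"]))
# side-only pitch: fit rod pitch p and x-offset a, z-offset in tool frame with y=-.0015 from side bend,tip,tail
S=[(cp((333,576),95,235,10),(.165,-.085)),(cp((650,250),90,225,4),(-.089,0)),(cp((115,142),90,225,4),(.165,0))]
def X(q,l):
    p,a,h=q;c,s=np.cos(p),np.sin(p); x=a+c*l[0]-s*l[1]; z=h+s*l[0]+c*l[1]
    return o["tcp_pos"]+Rc.apply([x,-.0015,-z])
def run(S,o,Rc):
    f=lambda q:np.ravel([proj("side",X(q,l))[0]-p for p,l in S])
    s=least_squares(f,[0,0,.015]);return s.x,np.degrees(s.x[0]),s.fun
print(run(S,o,Rc))
# before: t3r state
o={"tcp_pos":np.array([.4579,.2978,.2509]),"orientation":np.array([-3.0648,-.6851,-.0105])};Rc=R.from_rotvec(o["orientation"])
crop("pics/s3r.png",90,225,200,150,4,"pics/cs3b.png")
E
```

```text
tip [0.6009 0.37   0.181 ] [0.0006 0.0006] tool [ 0.1608 -0.0025  0.0665]
bend [0.5986 0.3681 0.2583] [0.0005 0.0005] tool [ 0.1577 -0.0017 -0.0107]
(array([-0.0195, -0.0017,  0.0155]), np.float64(-1.1188554512557178), array([ 1.0481,  2.1443,  0.7384,  0.4063, -2.0498, -2.0794]))
```

View pics/cs3b.png

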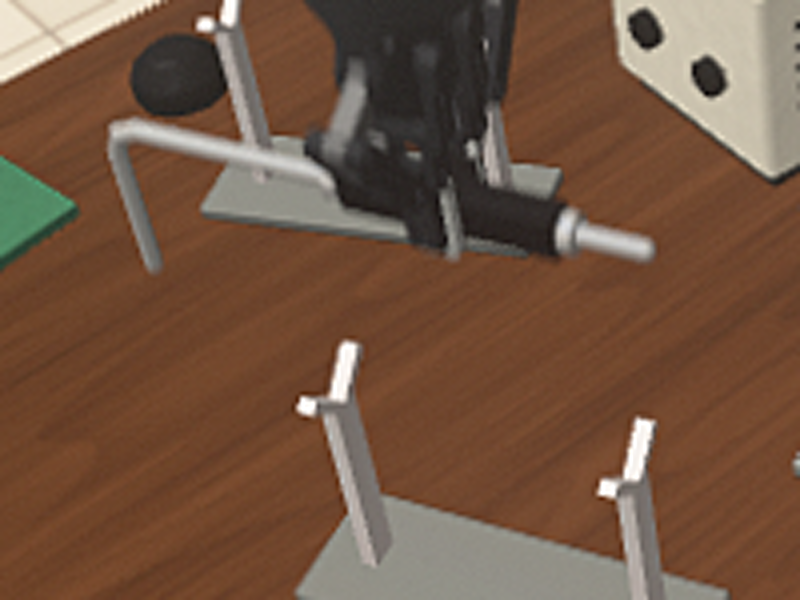

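```bash
python3 - <<'E'
from go import *
print(rel((.4597,.2978,.15),25.2),rel((.4597,.2978,.1105),25.2))
E
```

```text
([0.24, 0.16, 9.8], [0.1, 0.2, 0.4]) ([0.25, 0.15, 13.75], [0.1, 0.2, 0.4])
```

jog_arm:
  rows:
    - {"xyz": [0.1, 0.1, 2], "delta_rot": [0.1, -0.3, 0.2], "fingers": 1}
    - {"xyz": [0.3, 0.15, 5], "delta_rot": [0.1, -0.6, 0.4], "fingers": 1}
    - {"xyz": [0.3, 0.15, 8], "delta_rot": [0.1, -0.7, 0.4], "fingers": 1}
    - {"xyz": [0.3, 0.15, 10], "delta_rot": [0.1, -0.7, 0.4], "fingers": 1}
    - {"xyz": [0.3, 0.15, 11], "delta_rot": [0.1, -0.7, 0.4], "fingers": 1}

```text
clock: 25.82
tcp_pos: [0.4592, 0.2969, 0.1356]
orientation: [3.062, 0.684, -0.028]
contact_force: [-0.0, 0.1, -1.8]
grip_width: 0.0141
```

jog_arm:
  rows:
    - {"xyz": [0, 0, 0.1], "delta_rot": [0, 0, 0], "fingers": 1}
    - {"xyz": [0, 0, 0.2], "delta_rot": [0, 0, 0], "fingers": 1}
    - {"xyz": [0, 0, 0.3], "delta_rot": [0, 0, 0], "fingers": 1}
    - {"xyz": [0, 0, 0.4], "delta_rot": [0, 0, 0], "fingers": 1}
    - {"xyz": [0, 0, 0.4], "delta_rot": [0, 0, 0], "fingers": 1}

```text
clock: 26.23
tcp_pos: [0.4598, 0.2974, 0.1327]
orientation: [3.063, 0.684, -0.025]
contact_force: [0.8, 0.5, -1.7]
grip_width: 0.0138
```

```bash
python3 - <<'E'
from go import *
o=r.get_obs();print(o["tcp_pos"],o["contact_force"],rel((.4597,.2978,.1105),25.2))
b=imaging.grab_frame("side");crop(b,110,285,190,110,4,"pics/cs14.png")
E
```

```text
[0.4598 0.2974 0.1327] [ 0.775   0.5197 -1.7297] ([0.04, -0.04, 2.22], [-0.0, 0.9, -0.0])
```

View pics/cs14.png

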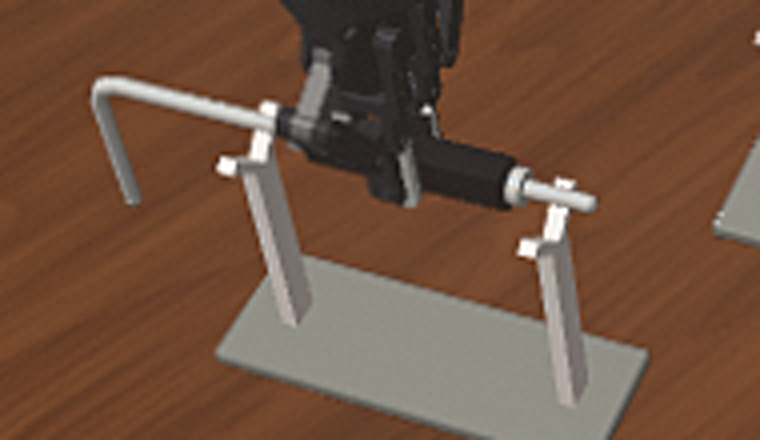

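jog_arm:
  rows:
    - {"xyz": [0, 0, 0.4], "delta_rot": [0, 0, 0], "fingers": 1}
    - {"xyz": [0, 0, 0.8], "delta_rot": [0, 0, 0], "fingers": 1}
    - {"xyz": [0, 0, 1.2], "delta_rot": [0, 0, 0], "fingers": 1}
    - {"xyz": [0, 0, 1.6], "delta_rot": [0, 0, 0], "fingers": 1}
    - {"xyz": [0, 0, 1.8], "delta_rot": [0, 0, 0], "fingers": 1}

```text
clock: 26.7
tcp_pos: [0.4591, 0.2968, 0.1137]
orientation: [3.062, 0.684, -0.027]
contact_force: [0.8, 0.1, -2.8]
grip_width: 0.014
```

jog_arm:
  rows:
    - {"xyz": [0, 0, 0.05], "delta_rot": [0, 0, 0], "fingers": 1}
    - {"xyz": [0, 0, 0.1], "delta_rot": [0, 0, 0], "fingers": 1}
    - {"xyz": [0, 0, 0.15], "delta_rot": [0, 0, 0], "fingers": 1}
    - {"xyz": [0, 0, 0.2], "delta_rot": [0, 0, 0], "fingers": 1}
    - {"xyz": [0, 0, 0.25], "delta_rot": [0, 0, 0], "fingers": 1}

```text
clock: 27.12
tcp_pos: [0.4592, 0.2973, 0.1115]
orientation: [3.063, 0.684, -0.026]
contact_force: [-1.3, 1.9, 0.9]
grip_width: 0.0139
```

```bash
python3 - <<'E'
from go import *
o=r.get_obs();print(o["tcp_pos"],o["contact_force"],o["moment"],rel((.4597,.2978,.1105),25.2))
b=imaging.grab_frame("side");crop(b,110,285,190,110,4,"pics/cs15.png")
E
```

```text
[0.4592 0.2973 0.1115] [-1.2633  1.9144  0.8969] [0.2414 0.0335 0.0544] ([0.07, -0.02, 0.1], [-0.0, 1.0, -0.0])
```

View pics/cs15.png

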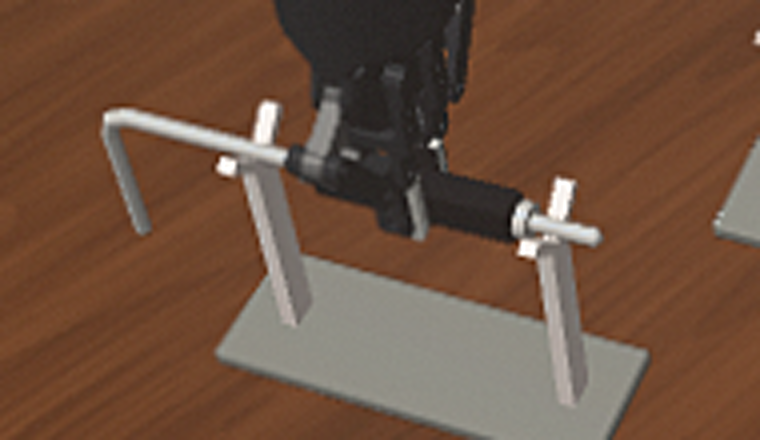

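jog_arm:
  rows:
    - {"xyz": [0, 0, 0.05], "delta_rot": [0, 0, 0], "fingers": 1}
    - {"xyz": [0, 0, 0.1], "delta_rot": [0, 0, 0], "fingers": 1}
    - {"xyz": [0, 0, 0.15], "delta_rot": [0, 0, 0], "fingers": 1}
    - {"xyz": [0, 0, 0.2], "delta_rot": [0, 0, 0], "fingers": 1}
    - {"xyz": [0, 0, 0.2], "delta_rot": [0, 0, 0], "fingers": 1}

```text
clock: 27.58
tcp_pos: [0.4593, 0.2976, 0.1103]
orientation: [3.063, 0.684, -0.025]
contact_force: [-3.6, -1.8, 7.4]
grip_width: 0.0136
```

```bash
python3 - <<'E'
from go import *
o=r.get_obs();print(o["tcp_pos"],o["contact_force"],o["moment"],rel((.4597,.2978,.1105),25.2))
E
```

```text
[0.4593 0.2976 0.1103] [-3.5622 -1.8332  7.4421] [-0.0539  0.0957 -0.0157] ([0.04, 0.0, -0.02], [-0.0, 0.9, -0.0])
```

jog_arm:
  rows:
    - {"xyz": [0, 0, 0], "delta_rot": [0, 0, 0], "fingers": 1}
    - {"xyz": [0, 0, 0], "delta_rot": [0, 0, 0], "fingers": 0.85}
    - {"xyz": [0, 0, 0], "delta_rot": [0, 0, 0], "fingers": 0.75}
    - {"xyz": [0, 0, 0], "delta_rot": [0, 0, 0], "fingers": 0.6}
    - {"xyz": [0, 0, 0], "delta_rot": [0, 0, 0], "fingers": 0.4}
  grip_force: 20

```text
clock: 28.0
tcp_pos: [0.4595, 0.2974, 0.1101]
orientation: [3.063, 0.684, -0.025]
contact_force: [0.8, -1.1, -0.3]
grip_width: 0.0448
```

jog_arm:
  rows:
    - {"xyz": [0, 0, 0], "delta_rot": [0, 0, 0], "fingers": 0.2}
    - {"xyz": [0, 0, 0], "delta_rot": [0, 0, 0], "fingers": 0.1}
    - {"xyz": [0, 0, 0], "delta_rot": [0, 0, 0], "fingers": 0}
    - {"xyz": [0, 0, 0], "delta_rot": [0, 0, 0], "fingers": 0}
    - {"xyz": [0, 0, 0], "delta_rot": [0, 0, 0], "fingers": 0}

```text
clock: 28.42
tcp_pos: [0.4595, 0.2975, 0.11]
orientation: [3.063, 0.684, -0.025]
contact_force: [-0.9, 0.1, 0.3]
grip_width: 0.0856
```

```bash
python3 - <<'E'
from go import *
o=r.get_obs();print(o["tcp_pos"],o["contact_force"],o["grip_width"])
b=imaging.grab_frame("side");crop(b,110,285,190,110,4,"pics/cs16.png")
E
```

```text
[0.4595 0.2975 0.11  ] [-0.8829  0.0599  0.3244] 0.08556401478629448
```

View pics/cs16.png

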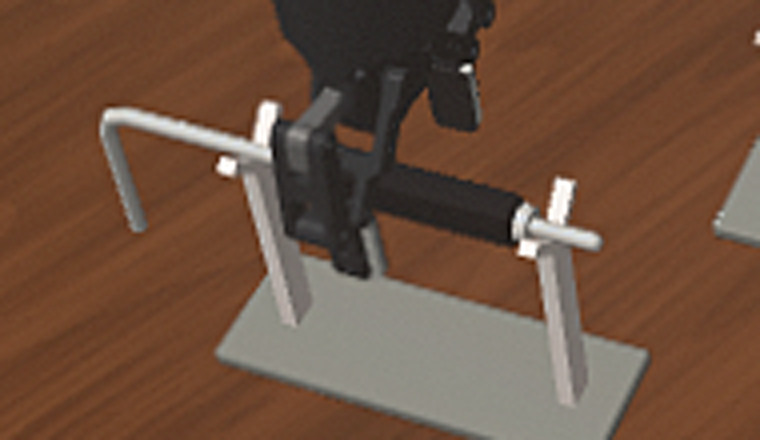

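Rod rests in both notches, hook at (140,225) in the crop pointing down. I retreat straight up and then away to look.

jog_arm:
  rows:
    - {"xyz": [0, 0, -1.5], "delta_rot": [0, 0, 0], "fingers": 0}
    - {"xyz": [0, 0, -4], "delta_rot": [0, 0, 0], "fingers": 0}
    - {"xyz": [0, 0, -8], "delta_rot": [0, 0, 0], "fingers": 0}
    - {"xyz": [0, 0, -12], "delta_rot": [0, 0, 0], "fingers": 0}
    - {"xyz": [0, 0, -16], "delta_rot": [0, 0, 0], "fingers": 0}

```text
clock: 28.88
tcp_pos: [0.4613, 0.2984, 0.2716]
orientation: [3.062, 0.685, -0.026]
contact_force: [1.4, 0.7, 0.2]
grip_width: 0.0851
```

jog_arm:
  rows:
    - {"xyz": [1, 2, -3], "delta_rot": [0, 0, 0], "fingers": 0}
    - {"xyz": [2, 5, -6], "delta_rot": [0, 0, 0], "fingers": 0}
    - {"xyz": [2.5, 9, -8], "delta_rot": [0, 0, 0], "fingers": 0}
    - {"xyz": [2.5, 13, -8], "delta_rot": [0, 0, 0], "fingers": 0}
    - {"xyz": [2, 17, -8], "delta_rot": [0, 0, 0], "fingers": 0}

```text
clock: 29.3
tcp_pos: [0.5543, 0.1546, 0.3533]
orientation: [3.063, 0.687, -0.02]
contact_force: [0.6, -0.0, 0.1]
grip_width: 0.0856
```

jog_arm:
  rows:
    - {"xyz": [0, 1, 0], "delta_rot": [0, 0, 0], "fingers": 0}
    - {"xyz": [0, 1, 0], "delta_rot": [0, 0, 0], "fingers": 0}
    - {"xyz": [0, 1, 0], "delta_rot": [0, 0, 0], "fingers": 0}
    - {"xyz": [0, 1, 0], "delta_rot": [0, 0, 0], "fingers": 0}
    - {"xyz": [0, 1, 0], "delta_rot": [0, 0, 0], "fingers": 0}

```text
clock: 29.72
tcp_pos: [0.5577, 0.1475, 0.3532]
orientation: [3.062, 0.692, -0.02]
contact_force: [-0.5, 1.0, -0.3]
grip_width: 0.0855
```

```bash
python3 - <<'E'
from go import *
o=r.get_obs();print(o["tcp_pos"],o["contact_force"],o["clock"])
a=imaging.grab_frame("top");b=imaging.grab_frame("side")
cv2.imwrite("pics/t20.png",a);cv2.imwrite("pics/s20.png",b)
E
```

```text
[0.5577 0.1475 0.3532] [-0.4696  1.0247 -0.3014] 29.7167
```

View pics/t20.png

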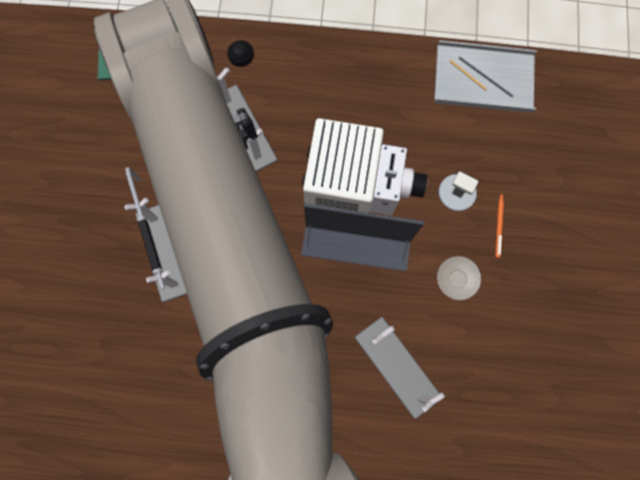

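View pics/s20.png

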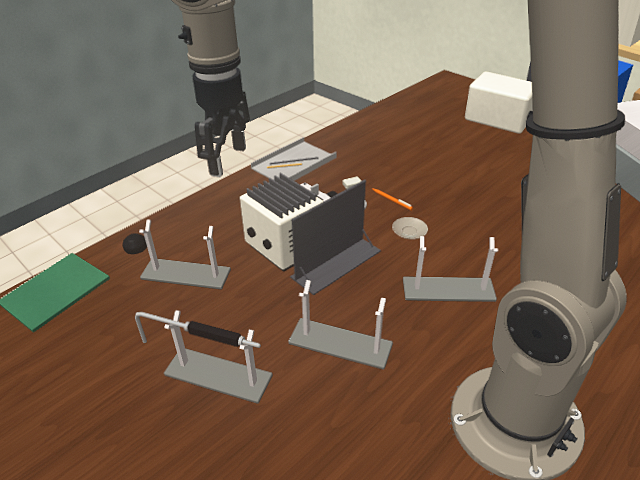

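```bash
python3 - <<'E'
from go import *
A=cv2.imread("pics/t20.png");A0=cv2.imread("pics/top0.png")
f=lambda I:cv2.resize(I[140:200,370:420],None,fx=8,fy=8,interpolation=2)
g=lambda I,s:cv2.resize(I[150:310,100:200],None,fx=2.4,fy=2.4,interpolation=2)
cv2.imwrite("pics/fin.png",np.hstack([f(A0),f(A)]))
d=cv2.absdiff(A[190:275,295:430],A0[190:275,295:430]).max(2);print("shield diff",(d>40).sum(), "bystanders",(cv2.absdiff(A[160:310,435:515],A0[160:310,435:515]).max(2)>40).sum())
E
```

```text
shield diff 0 bystanders 0
```

View pics/fin.png

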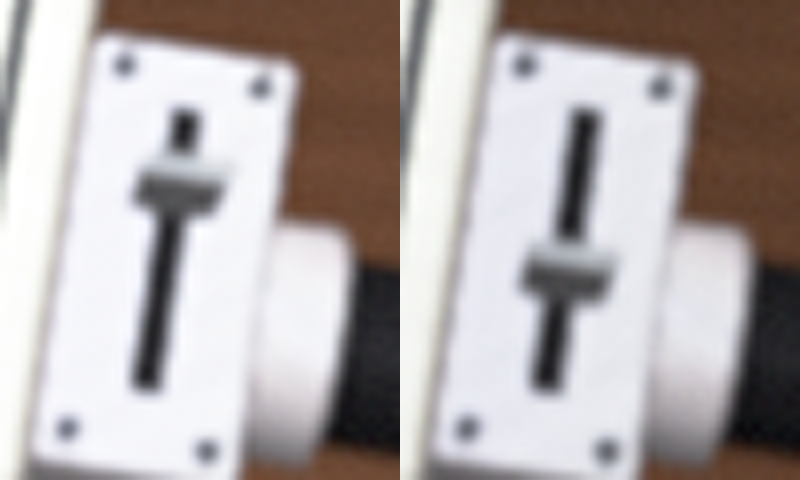

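```bash
python3 - <<'E'
from bench import r
print(r.hand_in(), r.get_obs()["clock"])
E
```

```text
the job is handed in; nothing more can be done
the job is handed in; nothing more can be done
```

The shutter is open against its stop, and the rod hangs back in both notches of the leftmost rest with its hook down. I handed the job in at about 30 s.

- **Pull and hold:** I hooked the lever from behind and drew it about 22 mm. The slide took about 4 N, and then it came up firm. The force took a few tries to settle and read about 15 N at its highest while adjusting. I then held about 13 N for over 1 s; the measured mean was 12.8 N, with readings from 12.0 to 14.3. I backed the hook off before lifting it clear.
- **Last checks:** The top camera shows the lever drawn about 21 mm from where it started. There is no change to the shield, stage, pen or dish between the first and last pictures. The gripper is open and touching nothing.
- **Less certain:** Force was read only at the end of each move and at camera calls, so a brief peak in between would not show. The readings scatter by about 1 N. The rod turned about 1° in the grip during the pull; I allowed for this when hanging it back.

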